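# Two wheel hubs from the rotary feeder

### The job

Turn the feeder's crank slowly (about a tenth of a turn per second) so that two wheel hubs, and only two, roll out of the drum into the chute one after the other, each coming to rest there before you touch it; do not reach into the drum. Lay the two hubs gently in the cardboard order carton, one flat in each cell, leaving the third hub in the drum, the drum at rest, and the bottle, shock absorber and red lamp where they are.

Things in the scene. Friction and masses are not known exactly. Their poses are not given: they have to be found in the camera images.
- feeder: Rotary feeder, fixed: dark base 160 (x) by 370 (y -120 to +250) by 10 mm; two blue end plates (outer faces x +-66, 195 mm high) carry a drum on a level axis along x. Origin: on the table under the drum's middle. Crank at the -x end (towards the robot), outlet opening and chute on the +y side; a blue shell closes the drum's back and underside.
- hood_edge (a point): Middle of the free edge of the feeder's clear hood, 124 mm wide (x). The hood covers the drum's top (at most 267 mm high) and juts over the upper chute to this edge at feeder y 164 mm, z 244 mm, so a hand straight down onto the upper chute is blocked: lean the hand about 30 degrees, square to the chute, away from the drum (feeder axes).
- drum_axis (a point): Middle of the drum on its axis, 175 mm above the table; frame as the feeder's (fixed, does not turn).
- drum (a joint): Drum angle (rad), starts within +-0.1, grows as the top of drum and crank go over towards feeder +y. Four pockets 90 degrees apart between orange walls (tips 83 mm from axis). A hub rolls out as its pocket comes level: hub_a at about 0.5 to 0.7, hub_b about 2.1 to 2.3, hub_c would at about 3.7. Friction of 0.3 N m (5 N at the crank) holds the drum where it is left.
- crank_knob (a point): Middle of the red crank knob: free-spinning roller 24 mm thick, 70 mm long, parallel to the drum axis, 65 mm from it, at feeder x -118 mm. At drum angle q: feeder y = 65 sin(q - 1.31), z = 175 + 65 cos(q - 1.31) mm. It can be pinched from above across its thickness over the whole useful travel.
- hub_a_center (a point): Centre of an aluminium wheel hub (first to come out): a spool 90 mm long along its x, barrel 26 mm in diameter (64 mm of it free between the flanges), two flanges 56 mm in diameter, about 0.22 kg. It rolls freely; when lying, its centre is 28 mm above what it lies on.
- hub_b_center (a point): Centre of an aluminium wheel hub (second to come out): a spool 90 mm long along its x, barrel 26 mm in diameter (64 mm of it free between the flanges), two flanges 56 mm in diameter, about 0.22 kg. It rolls freely; when lying, its centre is 28 mm above what it lies on.
- hub_c_center (a point): Centre of an aluminium wheel hub (stays in the drum): a spool 90 mm long along its x, barrel 26 mm in diameter (64 mm of it free between the flanges), two flanges 56 mm in diameter, about 0.22 kg. It rolls freely; when lying, its centre is 28 mm above what it lies on.
- chute_low (a point): Where the first hub's centre comes to rest (feeder y 215, z 65 mm), axis along feeder x. Dark steel chute: slopes down 30 degrees to feeder +y, floor from (y 76, z 113) to (y 225, z 27) mm, 110 mm wide between sides 20 mm high; at its foot two yellow stops 30 mm high, at the corners only, with a 66 mm gap between them for a finger.
- chute_high (a point): Where a second hub's centre comes to rest (feeder y 166, z 93 mm) while the first still lies at the stops: flanges touching, 56 mm up the slope, 30 mm free between the two barrels.
- carton: Open cardboard order carton, fixed, outer 114 (x) by 190 (y) by 42 mm high, walls and floor 4 mm; a wall across the middle as high as the sides splits it along y into two cells, each 106 by 89 mm inside. Origin: underside centre. A hub goes in with its axis along the carton's x.
- carton_right (a point): Centre of the floor of the carton's -y cell, 4 mm above the table.
- carton_left (a point): Centre of the floor of the carton's +y cell, 4 mm above the table.
- blue_bin: Blue plastic bin of brackets, same outer size as the carton, fixed; not to be used. It and the carton swap places from run to run. Origin: underside centre.
- oil_bottle_mid (a point): Half-way up a grey oil bottle with red cap, 60 mm in diameter, 180 mm tall, standing loose; leave it alone.
- damper_mid (a point): Middle of a red and steel shock absorber lying along its x, 210 mm long, 44 mm thick, loose; leave it alone.
- lamp_mid (a point): Half-way up a round tail lamp (chromed ring 84 mm in diameter, red lens on top), 54 mm tall, loose; leave it alone.
There are look-alikes about, which are no part of the job. Of the things shaped like the carton, the cardboard one is meant.

How it is judged (in metres and radians):
On the way, in this order (a step that is already met when the one before it is completed fails the run):
1. the first hub lies at rest in the chute, not held, and the other two are still in the drum (y of hub_a_center in the frame of feeder between 0.14 and 0.25 m and x of hub_a_center in the frame of feeder between -0.05 and 0.05 m and z of hub_a_center in the frame of feeder below 0.12 m and linear speed of hub_a below 0.05 m/s and contact force between the fingers and hub_a below 0.1 N and distance between each of hub_b_center, hub_c_center and drum_axis below 0.08 m), for 0.2 s.
2. the second hub lies at rest in the chute, not held, and the third is still in the drum (y of hub_b_center in the frame of feeder between 0.14 and 0.25 m and x of hub_b_center in the frame of feeder between -0.05 and 0.05 m and z of hub_b_center in the frame of feeder below 0.12 m and linear speed of hub_b below 0.05 m/s and contact force between the fingers and hub_b below 0.1 N and distance between hub_c_center and drum_axis below 0.08 m), for 0.2 s.
At the end, for the whole second after the job is handed in: The first and the second hub lie at rest in the carton, one in each cell, flat on the floor (centre 20 to 34 mm above it, within 12 mm of the cell's middle lengthwise and 30 mm across); the third hub is still in its pocket (centre within 80 mm of the drum's middle) and the drum stands still ((((x of hub_a_center in the frame of carton_right between -0.012 and 0.012 m and y of hub_a_center in the frame of carton_right between -0.03 and 0.03 m and z of hub_a_center in the frame of carton_right between 0.02 and 0.034 m) and (x of hub_b_center in the frame of carton_left between -0.012 and 0.012 m and y of hub_b_center in the frame of carton_left between -0.03 and 0.03 m and z of hub_b_center in the frame of carton_left between 0.02 and 0.034 m)) or ((x of hub_b_center in the frame of carton_right between -0.012 and 0.012 m and y of hub_b_center in the frame of carton_right between -0.03 and 0.03 m and z of hub_b_center in the frame of carton_right between 0.02 and 0.034 m) and (x of hub_a_center in the frame of carton_left between -0.012 and 0.012 m and y of hub_a_center in the frame of carton_left between -0.03 and 0.03 m and z of hub_a_center in the frame of carton_left between 0.02 and 0.034 m))) and distance between hub_c_center and drum_axis below 0.08 m and linear speed of each of hub_a, hub_b below 0.03 m/s and velocity of joint drum between -0.1 and 0.1 rad/s); the robot touches nothing.
It fails at once if the drum is turned too fast (above 0.4 of a turn per second) (velocity of joint drum above 2.5 rad/s).
It fails at once if a third hub leaves the drum (distance between hub_c_center and drum_axis above 0.1 m).
It fails at once if a hub in the drum is handled with the fingers ((distance between hub_a_center and drum_axis below 0.08 m and contact force between the fingers and hub_a above 1 N) or (distance between hub_b_center and drum_axis below 0.08 m and contact force between the fingers and hub_b above 1 N) or (distance between hub_c_center and drum_axis below 0.08 m and contact force between the fingers and hub_c above 1 N)).
It fails at once if a hub is dropped or thrown into the carton ((horizontal distance between hub_a_center and carton below 0.11 m and height (world z) of hub_a_center below 0.1 m and linear speed of hub_a above 0.8 m/s) or (horizontal distance between hub_b_center and carton below 0.11 m and height (world z) of hub_b_center below 0.1 m and linear speed of hub_b above 0.8 m/s)).
It fails at once if the oil bottle, the damper or the red lamp is pushed more than 30 mm from its place or knocked over (distance of any of oil_bottle_mid, damper_mid, lamp_mid from where it was at the start of the episode above 0.03 m or angle between any of oil_bottle_mid, lamp_mid's own z axis and vertical above 0.5 rad).
It also fails if it takes over 72 s, if anything falls off the work surface, if the arm or the gripper's body presses on something with over 40 N, if the wrist force passes 120 N, or if a joint passes its speed limit or range.

### The arm

A 6-joint arm with a two-finger parallel gripper is mounted at the origin on the work surface. World frame = base frame: x ahead of the robot, y to its left, z up, the work surface at z = 0. Lengths are in mm, angles in degrees, forces in N, time in s.
With the tool pointing down it reaches from about 375 to 975 mm from the base axis. Payload 3.8 kg.
Tool frame: the origin (TCP) lies at the very end of the fingers, on their centre line; the grasp point (between the pads) lies 19 mm behind it; z points along the fingers, y is the direction in which the jaws open and shut (so a half turn about z gives the same grasp; the last joint's range is limited). The gripper opens to 85 mm and grips with 20 to 120 N. Pads are 22 mm wide; open, the fingers measure 114 mm over their backs; the gripper's body (76 mm by 85 mm) begins 54 mm behind the grasp point. The pads swing forward as they close: fully open they stand 13 mm farther back than shut.
Start: joints at [68.073, 15.12, 91.902, -0, 72.978, -2.114], TCP at [228.788, 635.039, 231.28] pointing down, gripper open.
Joint ranges: [-150.88, 150.88], [-54.13, 125.18], [17.81, 147.31], [-75.09, 255.09], [0, 152.58], [-146.25, 146.25]. Speed limits (degrees/s): [147.25, 147.25, 180, 180, 180, 180].

### API

Orientations are given as a 3x3 rotation matrix whose columns are the frame's x, y, z axes.
In Python, from workcell import * gives the robot as it stands.
- The arm moves only by the tool carry_out, never from a script. Its argument "commands" is a list that holds one entry, the list of rows, each a list of 6 numbers: the shift along the tool's x, y, z in mm, then the turn, a rotation vector about the tool's x, y, z in rad. In form: [[[x, y, z, rx, ry, rz], ...]]. A call has 1 to 12 rows; each row is the pose to reach, as a shift and turn from the pose commanded when the call began, along the tool's axes at that moment; what a row does not reach only later rows make up. A row lasts 1/8 s, in which the tool goes at most 62.5 mm and 10.7 degrees, less where a joint would pass 70% of its speed; a pose out of reach is approached as far as the arm can. A call with a gripper value outside its range is refused whole. "grip" is the finger opening in mm, from 0 to 85.4, set as the call begins (left out, the last holds). The fingers move at their own pace and stop on an object; "grip_force" is the grip in N (left out, the last holds). Time passes only in rows, so rows that repeat a pose let the fingers close. It gives the time, the measured TCP pose, the force and the opening at its end, in the units of the state.
- get_state(): the state, without advancing time (a new reading comes with each control period).
- get_image(name): name is "scene" or "top" or "wrist"; returns a dict with "image" (400x640x3 uint8, red, green, blue), "z_map" (400x640 float32, mm along the optical axis (not along the pixel's ray), 0 where there is no reading), "fx", "fy", "cx", "cy" (pixels), "k1" (the pictures are not rectified: a ray, as slopes to the right and down, at radius r is drawn at 1 + k1 r^2 times it, then the intrinsics apply), "rvec" (rotation vector, rad) and "tvec" (3), from world to camera coordinates, as OpenCV has them; the wrist camera has in their place "T_tool_cam" (4x4, takes a point from camera to tool coordinates, whose origin is the TCP and whose axes are the flange's). Camera axes: x right, y down, z forward; pixel columns grow to the right and rows downward; lengths in mm; the calibration is good to about 2 mm. A picture is of the moment at which its call begins: read the wrist's pose just before it.
- finish_job(): hands the job in, once; it reports no verdict.
The state is a dict: "t": time; "q": joint angles; "qvel": joint speeds; "joint_efforts": joint torques, N m; "eef_pos": TCP position; "tcp_rot": TCP orientation; "ft_force": force on the tool from outside, world axes, zero at the start; "wrist_torque": the same for the moment, N m; "width": opening from 0.0 (shut) to 1.0 (fully open).
Only numpy, scipy, OpenCV 4.12 (cv2) and the standard library are available. Lean on these libraries where they do the work, as an engineer would, in place of code of your own. Each camera call takes 0.05 s, during which the arm holds its last target.

## Working session

There is one attempt and no reset: what is moved stays moved. The work goes in short steps, Python scripts to look and compute and a tool call to move; the robot and the scene stay as the last step left them, time stands still between calls to the robot, and variables do not carry over. Pictures are saved under pics/ and viewed, and the job is handed in when it is done.

Besides the shell and the picture viewer there is one more tool, called after ">>>" by a JSON object that holds its "op" and its "data", one argument or row to a line. carry_out: Moves the arm, as the interface text tells. Its arguments: {"type":"object","properties":{"commands":{"type":"array"},"grip":{"type":"number"},"grip_force":{"type":"number"}},"required":["commands"]}

```bash
ls; mkdir -p pics; cat > h.py <<'E'
from workcell import *
import numpy as np, cv2
from scipy.spatial.transform import Rotation as R
def snap(n,f,crop=None,s=1):
    d=get_image(n); im=d["image"][:,:,::-1].copy()
    np.savez('pics/'+f+'.npz',**d)
    show(im,f,crop,s); return d
def show(im,f,crop=None,s=1):
    if crop: im=im[crop[1]:crop[3],crop[0]:crop[2]]
    im=cv2.resize(im,None,fx=s,fy=s,interpolation=cv2.INTER_CUBIC); cv2.imwrite('pics/'+f+'.png',im)
def T_wc(d,st=None):
    if "rvec" in d:
        Rm=cv2.Rodrigues(np.array(d["rvec"],float))[0]; t=np.array(d["tvec"],float).ravel()
        return Rm.T, -Rm.T@t
    T=np.array(d["T_tool_cam"]);Rt=np.array(st["tcp_rot"]);p=np.array(st["eef_pos"])
    return Rt@T[:3,:3], Rt@T[:3,3]+p
def ray(d,u,v):
    K=np.array([[d["fx"],0,d["cx"]],[0,d["fy"],d["cy"]],[0,0,1]],float)
    p=cv2.undistortPoints(np.array([[[u,v]]],float),K,np.array([float(d["k1"]),0,0,0]))[0,0]
    return np.array([p[0],p[1],1])
def pix(d,u,v,st=None,z=None):
    r=ray(d,u,v);A,c=T_wc(d,st)
    if z is None: return A@(r*d["z_map"][int(round(v)),int(round(u))])+c
    w=A@r; return c+w*(z-c[2])/w[2]
def proj(d,P,st=None):
    A,c=T_wc(d,st); p=A.T@(np.array(P,float)-c); x,y=p[:2]/p[2]; k=1+float(d["k1"])*(x*x+y*y)
    return float(d["fx"]*x*k+d["cx"]),float(d["fy"]*y*k+d["cy"])
def load(f): return dict(np.load('pics/'+f+'.npz'))
E
python3 - <<'E'
from h import *
print(get_state())
for n in("scene","top","wrist"):
    d=snap(n,n+"0"); print({k:v for k,v in d.items() if k not in("image","z_map")})
E
```

```text
pics
{'t': 0.0, 'q': array([ 6.80741623e+01,  1.51705801e+01,  9.19842960e+01, -1.27419495e-03,
        7.29773526e+01, -2.11424689e+00]), 'qvel': array([ 0.04247112, -0.01697329, -0.02513869, -0.01453756, -0.01406667,
       -0.02820631]), 'joint_efforts': array([ 3.31015026e-04, -5.15122283e+01, -3.67320013e+01,  2.33948167e-04,
        1.30187921e-02, -1.53498871e-05]), 'eef_pos': array([228.50229972, 634.34109422, 229.91664818]), 'tcp_rot': array([[-9.40814412e-01,  3.38921131e-01, -8.42029670e-04],
       [ 3.38922171e-01,  9.40811960e-01, -2.14883587e-03],
       [ 6.39057014e-05, -2.30703828e-03, -9.99997337e-01]]), 'ft_force': array([ 0.24310368, -1.11222165,  0.34913046]), 'wrist_torque': array([ 0.0418936 , -0.02723578, -0.01806468]), 'width': 0.9991223900170986}
{'fx': 425.6694594084694, 'fy': 425.6694594084694, 'cx': 325.9978212500417, 'cy': 196.26575776770488, 'k1': 0.030145556700358147, 'rvec': array([ 1.46902781,  1.90163808, -0.94104627]), 'tvec': array([ 164.35671303, -162.74763143, 1649.1113656 ])}
{'fx': 371.35587679577174, 'fy': 371.35587679577174, 'cx': 318.29570332336584, 'cy': 203.42671189529034, 'k1': 0.018236227150824347, 'rvec': array([ 2.14904927, -2.1639124 ,  0.100751  ]), 'tvec': array([ -20.3053039 ,  485.62430464, 1274.33613497])}
{'fx': 352.7747975521541, 'fy': 352.7747975521541, 'cx': 316.36418478392216, 'cy': 198.52773923737686, 'k1': 0.013966262629829114, 'T_tool_cam': array([[-1.14897741e-04, -9.58383516e-01, -2.85483839e-01,
         7.32068227e+01],
       [ 9.99999746e-01,  9.06830548e-05, -7.06894154e-04,
         1.97439881e+00],
       [ 7.03364252e-04, -2.85483848e-01,  9.58383263e-01,
        -1.42454996e+02],
       [ 0.00000000e+00,  0.00000000e+00,  0.00000000e+00,
         1.00000000e+00]])}
```

View pics/scene0.png

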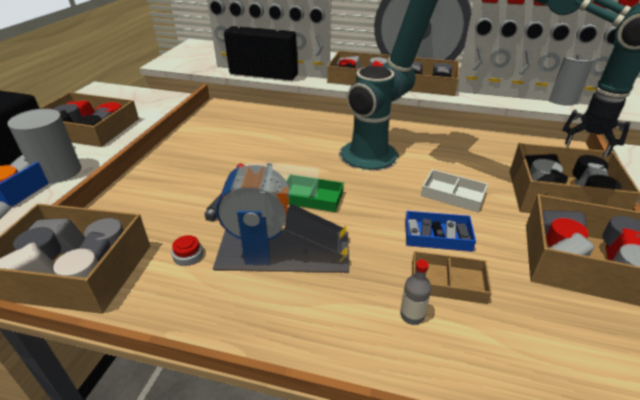

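View pics/top0.png

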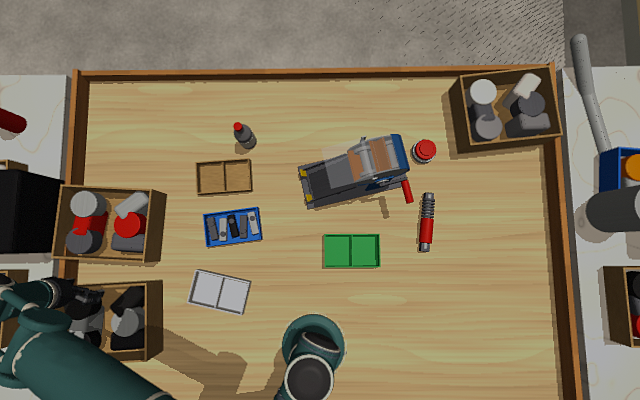

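View pics/wrist0.png

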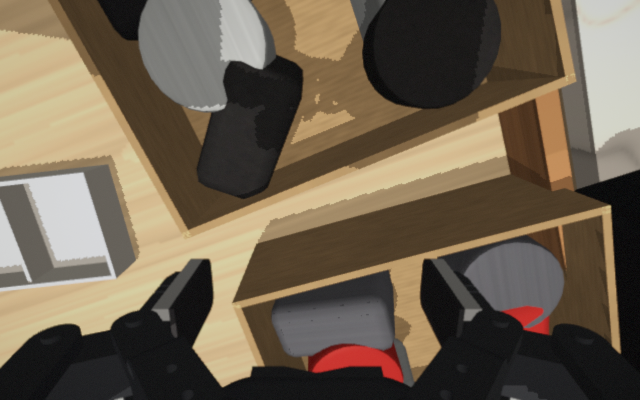

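The top view (left = +y, up = +x) shows the feeder around (350,175), the red knob at (407,190) and the carton at (225,177). The bottle is at (244,135), the damper at (427,222) and the lamp at (424,150).

```bash
python3 - <<'E'
from h import *
d=load("top0"); show(d["image"][:,:,::-1],"t0c",(290,120,450,220),5)
show(d["image"][:,:,::-1],"t0d",(180,110,280,260),4)
d=load("scene0"); show(d["image"][:,:,::-1],"s0c",(195,150,365,280),4.6)
E
```

```text
(no output)
```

View pics/t0c.png

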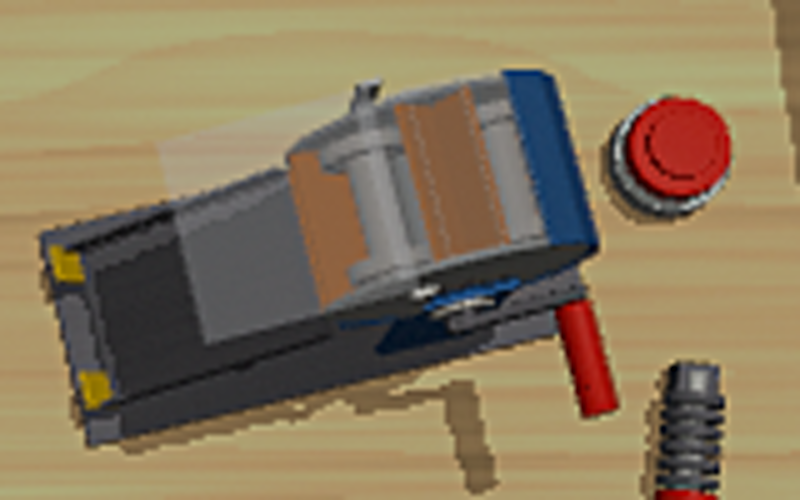

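View pics/t0d.png

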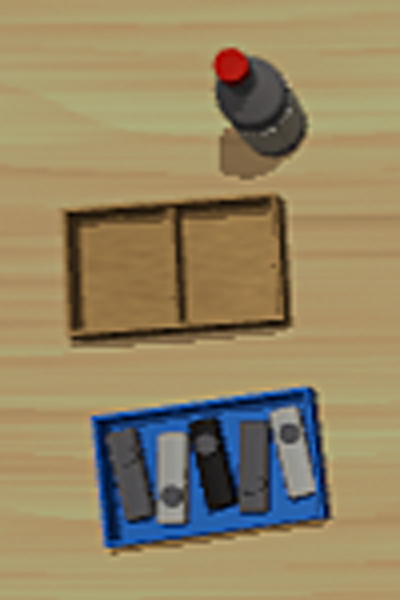

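View pics/s0c.png

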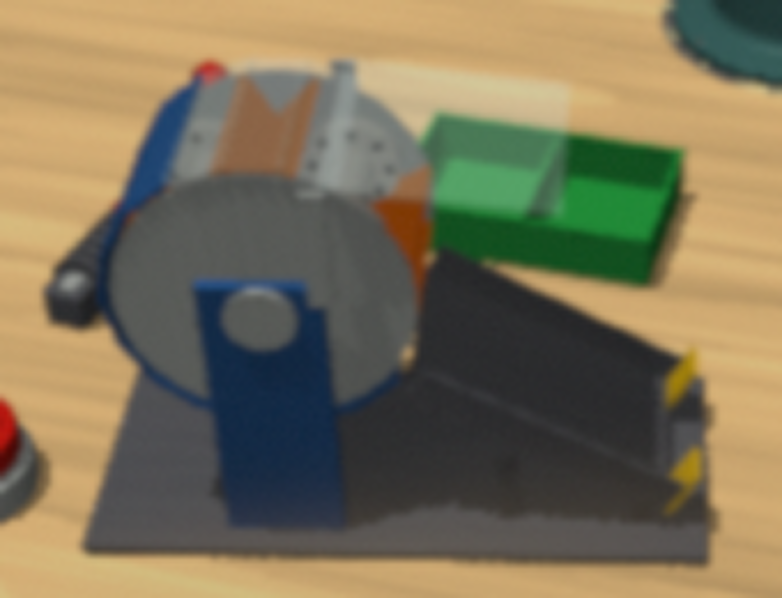

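```bash
cat > fit.py <<'E'
from h import *
from scipy.optimize import least_squares
def c2(x0,y0,s,p): return [(p[0]+.5)/s-.5+x0,(p[1]+.5)/s-.5+y0]
dt=load("top0");ds=load("scene0")
T=lambda *p:c2(290,120,5,p); T2=lambda *p:c2(180,110,4,p); S=lambda *p:c2(195,150,4.6,p)
def P(x,pt): 
    c,s=np.cos(x[2]),np.sin(x[2]); return [x[0]+c*pt[0]-s*pt[1],x[1]+s*pt[0]+c*pt[1],pt[2]]
obs=[(dt,T(90,447),(-80,250,10)),(dt,T(40,235),(80,250,10)),(ds,S(87,550),(80,-120,0)),(ds,S(708,562),(80,250,0)),(ds,S(250,283),(66,0,195))]
def res(x,full=False):
    r=[np.subtract(proj(d,P(x,pt)),uv) for d,uv,pt in obs]
    for xx,uv in((-83,T(572,305)),(-153,T(600,412))):
        pt=(xx,65*np.sin(x[3]-1.31),175+65*np.cos(x[3]-1.31)); r.append(np.subtract(proj(dt,P(x,pt)),uv))
    return np.array(r).ravel()
def run():
    x0=[*pix(dt,353,175,z=150)[:2],0.25,0.0]
    s=least_squares(res,x0,loss='soft_l1'); return s
if __name__=="__main__":
    s=run(); print(s.x, s.fun.reshape(-1,2).round(2))
    np.save('feeder.npy',s.x)
    C=[T2(66,211),T2(283,197),T2(291,326),T2(72,338)]
    for c in C: print(pix(dt,*c,z=42).round(1))
    cm=[pix(dt,*c,z=42) for c in C]; 
    print(np.mean(cm,0),[np.linalg.norm(cm[i]-cm[i-1]) for i in range(4)])
    for n,p in(("bottle cap",(238,127)),("lamp",(424,150)),("d1",(427,196)),("d2",(426,247))): print(n,pix(dt,*p).round())
    # floor depth of carton
    print(pix(dt,*T2(125,270)),pix(dt,*T2(230,265)),pix(dt,*T2(180,265)))
E
python3 fit.py
```

```text
[ 5.89864634e+02 -1.70938460e+02  2.22950419e-01 -5.27712300e-02] [[-11.42   3.23]
 [-11.24   2.39]
 [ 13.44  -0.14]
 [ 14.3    0.79]
 [ 17.33   0.05]
 [-12.53   4.29]
 [-12.41   4.99]]
[632.4 405.   42. ]
[643.3 214.   42. ]
[528.7 205.5  42. ]
[519.7 396.4  42. ]
[581.02288341 305.24892319  42.        ] [np.float64(113.06981624837124), np.float64(191.2798945505174), np.float64(114.9144570501312), np.float64(191.1634640588651)]
bottle cap [715. 227. 177.]
lamp [ 666. -391.   53.]
d1 [ 508. -401.   34.]
d2 [ 332. -392.   30.]
[586.47497011 363.57400126   3.83572974] [589.51860637 267.89496922   7.67108387] [587.68545457 309.73156362  19.40766127]
```

```bash
sed -i "s/loss='soft_l1')/x_scale=[10,10,.05,.05],ftol=1e-12,xtol=1e-12)/" fit.py; python3 fit.py | head -8
```

```text
[ 6.01055683e+02 -2.09949741e+02  2.32547174e-01  1.85825969e-01] [[-0.06  0.6 ]
 [-0.44 -0.09]
 [-1.43  0.44]
 [-0.36  0.36]
 [ 1.1   0.24]
 [-0.22 -0.11]
 [ 0.27  0.78]]
[632.4 405.   42. ]
```

```bash
cat > mv.py <<'E'
from h import *
import json
def cmd(): 
    d=json.load(open('cmd.json')); return np.array(d['p']),np.array(d['R'])
def log(row):
    p,Rm=cmd(); p=p+Rm@np.array(row[:3]); Rm=Rm@R.from_rotvec(row[3:]).as_matrix(); json.dump({'p':p.tolist(),'R':Rm.tolist()},open('cmd.json','w'))
def rot(xdir,zdir):
    z=np.array(zdir,float);z/=np.linalg.norm(z);x=np.array(xdir,float);x-=z*(x@z);x/=np.linalg.norm(x)
    return np.column_stack([x,np.cross(z,x),z])
def row(p,Rt):
    p0,R0=cmd(); return [*np.round(R0.T@(np.array(p)-p0),1).tolist(),*np.round(R.from_matrix(R0.T@Rt).as_rotvec(),4).tolist()]
def err():
    s=get_state();p,Rm=cmd(); print('t',round(s['t'],2),'meas',s['eef_pos'].round(1),'err',(s['eef_pos']-p).round(1),'rot',R.from_matrix(Rm.T@s['tcp_rot']).as_rotvec().round(4),'F',s['ft_force'].round(1),'w',round(s['width'],3)); return s
F=np.load('feeder.npy')
def f2w(x,y,z):
    c,s=np.cos(F[2]),np.sin(F[2]); return np.array([F[0]+c*x-s*y,F[1]+s*x+c*y,z])
fx=np.array([np.cos(F[2]),np.sin(F[2]),0]); fy=np.array([-np.sin(F[2]),np.cos(F[2]),0])
E
python3 - <<'E'
from mv import *
th=np.arctan2(.33892,-.94081)
json.dump({'p':[228.788,635.039,231.28],'R':rot([np.cos(th),np.sin(th),0],[0,0,-1]).tolist()},open('cmd.json','w'))
err()
Rd=rot(-fx,[0,0,-1])
print(row([480,170,400],Rd)); print(row([490,-260,350],Rd))
E
```

```text
t 0.15 meas [228.6 634.5 230.2] err [-0.2 -0.6 -1.1] rot [0.0018 0.0001 0.0001] F [ 0.3 -0.6  0.8] w 0.999
[-394.0, -352.4, -168.7, 0.0, 0.0, -0.5783]
[-549.1, -753.5, -118.7, 0.0, 0.0, -0.5783]
```

>>> {"op": "carry_out", "data": {
  "commands": [
    [[-40,-35,-30,0,0,-0.06],[-90,-80,-60,0,0,-0.15],[-140,-125,-90,0,0,-0.25],[-185,-165,-110,0,0,-0.33],[-230,-205,-125,0,0,-0.41],[-275,-245,-140,0,0,-0.48],[-320,-290,-155,0,0,-0.54],[-360,-325,-165,0,0,-0.578],[-394,-360,-168,0,0,-0.578],[-412,-400,-165,0,0,-0.578],[-430,-450,-155,0,0,-0.578],[-450,-500,-150,0,0,-0.578]]
  ],
  "grip": 60
}}

```text
t: 1.65
eef_pos: [482.2, 10.5, 380.5]
tcp_rot: [[-0.973, -0.23, -0.001], [-0.23, 0.973, 0.0], [0.001, 0.0, -1.0]]
ft_force: [0.2, 0.8, 0.0]
width: 0.704
```

```bash
python3 - <<'E'
from mv import *
log([-450,-500,-150,0,0,-0.578]); err()
print(row([490,-260,350],rot(-fx,[0,0,-1])))
E
```

```text
t 1.65 meas [482.2  10.5 380.5] err [-0.5 -1.6 -0.8] rot [-0.0002  0.0007 -0.0002] F [0.2 0.8 0. ] w 0.704
[55.5, -266.5, 31.3, 0.0, 0.0, -0.0003]
```

Tracking is good.

>>> {"op": "carry_out", "data": {
  "commands": [
    [[10,-50,6,0,0,0],[22,-105,12,0,0,0],[33,-160,19,0,0,0],[45,-215,25,0,0,0],[52,-250,30,0,0,0],[56,-266,31,0,0,0],[56,-266,31,0,0,0]]
  ]
}}

```text
t: 2.52
eef_pos: [489.2, -259.8, 349.9]
tcp_rot: [[-0.973, -0.229, -0.001], [-0.229, 0.973, 0.001], [0.0, 0.001, -1.0]]
ft_force: [0.3, 1.0, 0.5]
width: 0.697
```

```bash
python3 - <<'E'
from mv import *
log([56,-266,31,0,0,0]); s=err()
snap("wrist","w1")
import pickle; pickle.dump(s,open('pics/w1.st','wb'))
E
```

```text
t 2.52 meas [ 489.2 -259.8  349.9] err [-0.2 -0.2 -0.4] rot [-0.0011  0.0005  0.0014] F [0.3 1.  0.5] w 0.697
```

View pics/w1.png

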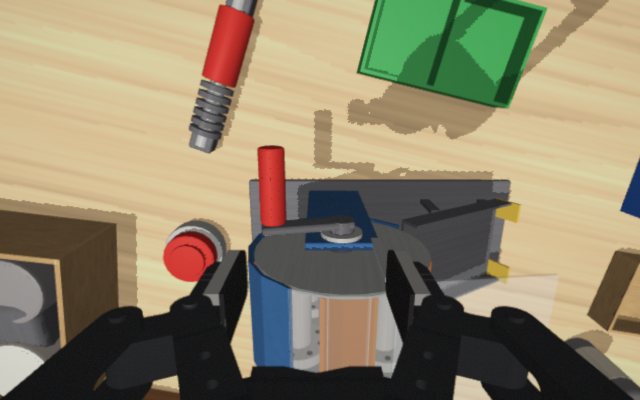

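The red knob runs from (271,150) to (273,225), the near base corners are at (250,181) and (508,180), and the hubs are still in the drum.

```bash
python3 - <<'E'
from mv import *
import pickle
s=pickle.load(open('pics/w1.st','rb')); d=load("w1")
def w2f(p): p=np.array(p)-[F[0],F[1],0]; return np.array([p@fx,p@fy,p[2]]).round(1)
print('pred corners',proj(d,f2w(-80,-120,10),s),proj(d,f2w(-80,250,10),s),'knob ends q.186',proj(d,f2w(-83,-58,202),s),proj(d,f2w(-153,-58,202),s))
for p in((271,165),(271,185),(272,205),(250,182),(506,182),(343,222)): print(p,w2f(pix(d,*p,st=s)), w2f(pix(d,*p,st=s,z=10)))
im=d["image"].astype(int); 
for v in(160,180,200): 
    r=np.where((im[v,240:300,0]>120)&(im[v,240:300,1]<60))[0]+240; print(v,r.min(),r.max(),[w2f(pix(d,u,v,st=s)) for u in (r.min()+2,int(r.mean()),r.max()-2)])
show(d["image"][:,:,::-1],"w1c",(240,130,530,290),2.7)
E
```

```text
pred corners (245.49159566686586, 177.48305499936296) (510.3479321669695, 176.9028604632121) knob ends q.186 (274.02244658193695, 223.83350717123176) (270.94225315151965, 143.78482437906706)
(271, 165) [-134.8  -59.   199.1] [-97.7 -83.6  10. ]
(271, 185) [-117.5  -59.7  199.3] [-69.1 -84.7  10. ]
(272, 205) [-99.7 -59.4 199.9] [-39.5 -84.4  10. ]
(250, 182) [ -73.6 -114.    10.4] [ -73.5 -114.1   10. ]
(506, 182) [-71.9 246.8   6.9] [-72.7 245.1  10. ]
(343, 222) [-78.    3.9 184.2] [-13.3  17.9  10. ]
160 259 283 [array([-138.4,  -67.8,  195.5]), array([-139.,  -58.,  199.]), array([-138.4,  -50.8,  195.5])]
180 259 283 [array([-121.1,  -68.5,  196. ]), array([-121.9,  -58.6,  199.7]), array([-120.8,  -51.4,  194.9])]
200 260 283 [array([-103.4,  -68.3,  197.1]), array([-103.9,  -59.3,  199. ]), array([-103.1,  -51.8,  196.2])]
```

View pics/w1c.png

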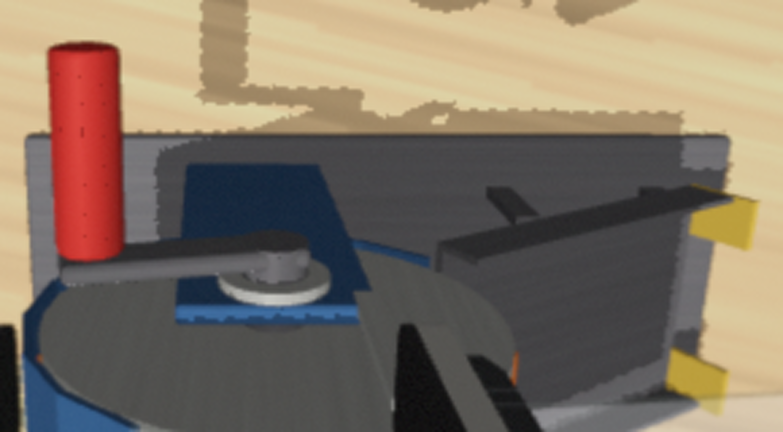

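```bash
cat > fit2.py <<'E'
from fit import *
import pickle
s=pickle.load(open('pics/w1.st','rb')); d=load("w1")
W=lambda *p:c2(240,130,2.7,p)
ow=[(W(26,135),(-80,-120,10)),(W(729,137),(-80,250,10)),(W(274,242),(-80,0,175+8)) ]
K=np.mean([pix(d,271,v,st=s)-[0,0,12] for v in(165,185,205)],0)
def res2(x):
    r=list(res(x)/1.0)
    for uv,pt in ow[:2]: r+=list(np.subtract(proj(d,P(x,pt),s),uv)*0.6)
    # knob line
    c,sn=np.cos(x[2]),np.sin(x[2]); e=K[:2]-x[:2]
    y=-sn*e[0]+c*e[1]; q=x[3]
    r+=[0.5*(y-65*np.sin(q-1.31)),0.5*(K[2]-175-65*np.cos(q-1.31))]
    pt=(-153,65*np.sin(q-1.31),175+65*np.cos(q-1.31)+8)
    r+=list(np.subtract(proj(d,P(x,pt),s),W(84,48))*.6)
    return np.array(r)
so=least_squares(res2,[601,-210,.2325,0],x_scale=[10,10,.05,.05],loss='soft_l1')
print(so.x,res2(so.x).reshape(-1,2).round(2)); np.save('feeder.npy',so.x)
E
python3 fit2.py
```

```text
[ 6.03162233e+02 -2.07250879e+02  2.28326503e-01 -5.49733878e-02] [[-0.99 -0.25]
 [-1.17 -0.96]
 [-0.96  1.04]
 [ 0.34  1.4 ]
 [ 1.68  0.94]
 [-0.65 -0.23]
 [-0.34  0.39]
 [-1.18 -0.42]
 [ 1.22 -0.56]
 [ 0.67 -0.39]
 [-1.38 -1.03]]
```

```bash
cat >> mv.py <<'E'
Rd=rot(-fx,[0,0,-1])
def knob(q,xo=-125): return f2w(xo,65*np.sin(q-1.31),175+65*np.cos(q-1.31))
E
python3 - <<'E'
from mv import *
print(F,row(knob(-.055)+[0,0,70],Rd),row(knob(-.055)+[0,0,-19],Rd))
from fit2 import K
e=K-[F[0],F[1],0]; print(e@fx,e@fy,K[2])
E
```

```text
[ 6.03162233e+02 -2.07250879e+02  2.28326503e-01 -5.49733878e-02] [2.5, -38.3, 92.0, 0.0, 0.0, 0.0039] [2.5, -38.3, 181.0, 0.0, 0.0, 0.0039]
[ 6.03162233e+02 -2.07250879e+02  2.28326503e-01 -5.49733878e-02] [[-0.99 -0.25]
 [-1.17 -0.96]
 [-0.96  1.04]
 [ 0.34  1.4 ]
 [ 1.68  0.94]
 [-0.65 -0.23]
 [-0.34  0.39]
 [-1.18 -0.42]
 [ 1.22 -0.56]
 [ 0.67 -0.39]
 [-1.38 -1.03]]
-119.73147661952005 -62.28437506038878 187.51309448993263
```

>>> {"op": "carry_out", "data": {
  "commands": [
    [[1,-20,30,0,0,0.004],[2.5,-37.5,75,0,0,0.004],[2.5,-37.5,115,0,0,0.004],[2.5,-37.5,150,0,0,0.004],[2.5,-37.5,173,0,0,0.004],[2.5,-37.5,181,0,0,0.004],[2.5,-37.5,181,0,0,0.004]]
  ]
}}

```text
t: 3.45
eef_pos: [496.0, -295.7, 169.7]
tcp_rot: [[-0.974, -0.228, 0.0], [-0.228, 0.974, 0.0], [-0.0, 0.0, -1.0]]
ft_force: [0.1, -1.0, 0.1]
width: 0.702
```

>>> {"op": "carry_out", "data": {
  "commands": [
    [[0,0,0,0,0,0],[0,0,0,0,0,0],[0,0,0,0,0,0],[0,0,0,0,0,0],[0,0,0,0,0,0]]
  ],
  "grip": 15,
  "grip_force": 30
}}

```text
t: 4.08
eef_pos: [496.8, -298.6, 171.0]
tcp_rot: [[-0.974, -0.226, 0.003], [-0.226, 0.974, -0.004], [-0.002, -0.004, -1.0]]
ft_force: [1.3, -5.9, 1.8]
width: 0.271
```

```bash
python3 - <<'E'
from mv import *
log([2.5,-37.5,181,0,0,.004]); s=err()
p=s['eef_pos']-[F[0],F[1],0]; print(p@fx,p@fy,p[2]+19)
snap("wrist","w2")
def rows(qs,off=0):
    for q in qs: print(round(q,3),row(knob(q)+[0,0,-19],Rd)[:3])
rows(np.arange(-.055,.8,.075))
E
```

```text
t 4.08 meas [ 496.8 -298.6  171. ] err [ 1.2 -1.9  1.7] rot [ 0.0043 -0.0024  0.0001] F [ 1.3 -5.9  1.8] w 0.271
-124.29259928253572 -64.87683686204254 190.00127475490984
-0.055 [-0.0, -0.8, -0.0]
0.02 [-0.0, 0.3, -4.7]
0.095 [-0.0, 1.9, -9.4]
0.17 [-0.0, 3.7, -13.9]
0.245 [-0.0, 5.9, -18.2]
0.32 [-0.0, 8.4, -22.4]
0.395 [-0.0, 11.3, -26.4]
0.47 [-0.0, 14.4, -30.1]
0.545 [-0.0, 17.8, -33.6]
0.62 [-0.0, 21.4, -36.9]
0.695 [-0.0, 25.3, -39.8]
0.77 [-0.0, 29.4, -42.5]
```

View pics/w2.png

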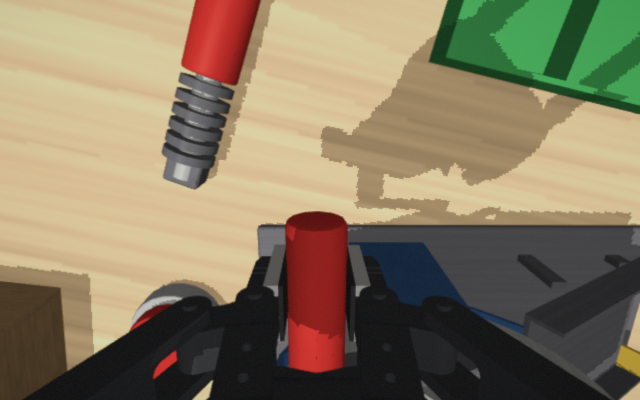

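The knob is pinched at 23 mm opening. Now I'll turn the drum slowly to about 0.77 rad.

>>> {"op": "carry_out", "data": {
  "commands": [
    [[0,-0.4,-2,0,0,0],[0,0.3,-5,0,0,0],[0,1.9,-9.4,0,0,0],[0,3.7,-13.9,0,0,0],[0,5.9,-18.2,0,0,0],[0,8.4,-22.4,0,0,0],[0,11.3,-26.4,0,0,0],[0,14.4,-30.1,0,0,0],[0,17.8,-33.6,0,0,0],[0,21.4,-36.9,0,0,0],[0,25.3,-39.8,0,0,0],[0,27,-41,0,0,0]]
  ]
}}

```text
t: 5.62
eef_pos: [490.7, -272.5, 211.6]
tcp_rot: [[-0.974, -0.226, 0.004], [-0.226, 0.974, -0.005], [-0.002, -0.005, -1.0]]
ft_force: [3.5, -7.9, -1.6]
width: 0.266
```

```bash
python3 - <<'E'
from mv import *
log([0,27,-41,0,0,0]); s=err()
p=s['eef_pos']-[F[0],F[1],0]; print(p@fx,p@fy,p[2]+19, 'q',1.31+np.arctan2(p@fy,p[2]+19-175))
snap("scene","s1",(195,150,365,280),4.6)
E
```

```text
t 5.62 meas [ 490.7 -272.5  211.6] err [ 1.2 -2.1  1.3] rot [ 0.0052 -0.0024  0.0002] F [ 3.5 -7.9 -1.6] w 0.266
-124.32022799293436 -38.08718148041389 230.5699851804746 q 0.7091460018201516
```

View pics/s1.png

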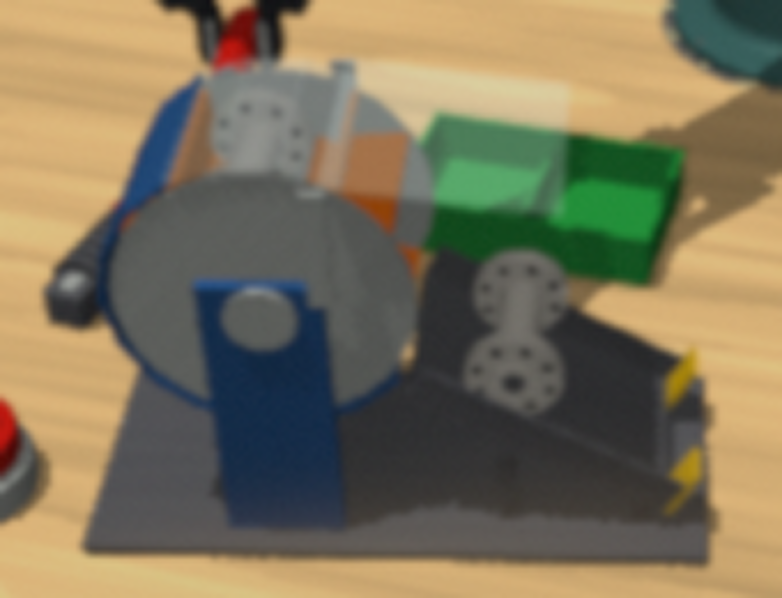

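Hub_a is rolling down the chute at (515,330) in the crop. I'll hold still until it stops.

>>> {"op": "carry_out", "data": {
  "commands": [
    [[0,0,0,0,0,0],[0,0,0,0,0,0],[0,0,0,0,0,0],[0,0,0,0,0,0],[0,0,0,0,0,0],[0,0,0,0,0,0],[0,0,0,0,0,0],[0,0,0,0,0,0],[0,0,0,0,0,0],[0,0,0,0,0,0],[0,0,0,0,0,0],[0,0,0,0,0,0]]
  ]
}}

```text
t: 7.18
eef_pos: [490.6, -272.3, 211.6]
tcp_rot: [[-0.974, -0.226, 0.003], [-0.226, 0.974, -0.004], [-0.002, -0.004, -1.0]]
ft_force: [2.4, -6.1, 0.2]
width: 0.27
```

```bash
python3 - <<'E'
from mv import *
s=err(); snap("scene","s2",(195,150,365,280),4.6); snap("scene","s3",(195,150,365,280),4.6)
a=load("s2")["image"].astype(int);b=load("s3")["image"].astype(int); print(abs(a-b)[200:260,280:360].max())
for q in np.arange(.7,2.36,.075): print(round(q,3),row(knob(q)+[0,0,-19],Rd)[:3])
E
```

```text
t 7.17 meas [ 490.6 -272.3  211.6] err [ 1.1 -1.9  1.4] rot [ 0.0045 -0.0024  0.0002] F [ 2.4 -6.1  0.2] w 0.27
6
0.7 [-0.0, -1.5, 1.0]
0.775 [-0.0, 2.6, -1.6]
0.85 [-0.0, 6.9, -4.0]
0.925 [0.0, 11.4, -6.0]
1.0 [0.0, 16.0, -7.6]
1.075 [0.0, 20.6, -8.9]
1.15 [0.0, 25.4, -9.9]
1.225 [0.0, 30.3, -10.5]
1.3 [0.0, 35.1, -10.7]
1.375 [0.0, 40.0, -10.6]
1.45 [0.0, 44.9, -10.1]
1.525 [0.0, 49.7, -9.2]
1.6 [0.0, 54.4, -8.0]
1.675 [0.0, 59.0, -6.4]
1.75 [0.0, 63.5, -4.5]
1.825 [0.0, 67.8, -2.3]
1.9 [0.0, 71.9, 0.3]
1.975 [0.0, 75.9, 3.1]
2.05 [0.0, 79.6, 6.3]
2.125 [0.0, 83.1, 9.7]
2.2 [0.0, 86.3, 13.4]
2.275 [0.0, 89.2, 17.3]
2.35 [0.0, 91.8, 21.4]
```

View pics/s2.png

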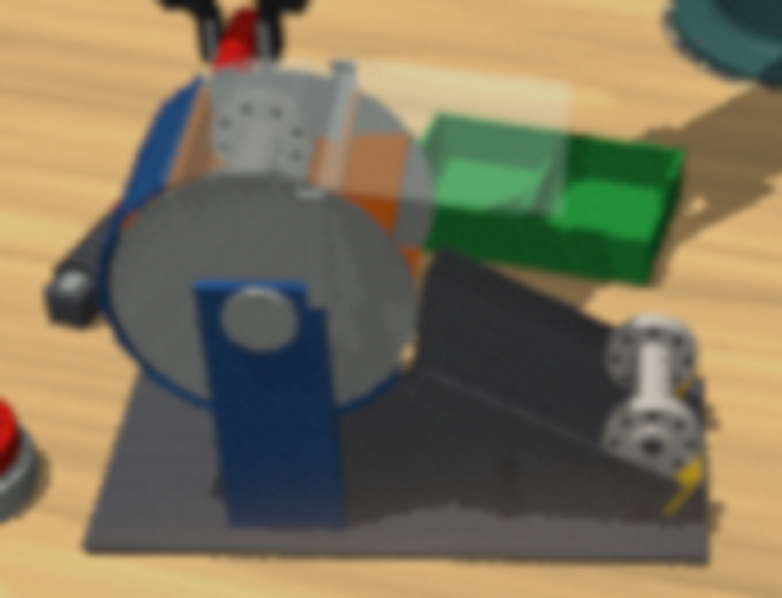

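Hub_a rests at the stops at (650,395) in the crop, and hub_b is still in the drum. I'll keep turning in two calls.

>>> {"op": "carry_out", "data": {
  "commands": [
    [[0,0.8,-0.5,0,0,0],[0,4,-2.4,0,0,0],[0,8,-4.4,0,0,0],[0,12,-6.2,0,0,0],[0,16,-7.6,0,0,0],[0,20.6,-8.9,0,0,0],[0,25.4,-9.9,0,0,0],[0,30.3,-10.5,0,0,0],[0,35.1,-10.7,0,0,0],[0,40,-10.6,0,0,0],[0,44.9,-10.1,0,0,0],[0,49.7,-9.2,0,0,0]]
  ]
}}

```text
t: 8.78
eef_pos: [479.2, -223.1, 221.4]
tcp_rot: [[-0.974, -0.226, 0.003], [-0.226, 0.974, -0.003], [-0.002, -0.003, -1.0]]
ft_force: [0.3, -4.2, 5.8]
width: 0.268
```

>>> {"op": "carry_out", "data": {
  "commands": [
    [[0,4.7,1.2,0,0,0],[0,9.3,2.8,0,0,0],[0,13.8,4.7,0,0,0],[0,18.1,6.9,0,0,0],[0,22.2,9.5,0,0,0],[0,26.2,12.3,0,0,0],[0,29.9,15.5,0,0,0],[0,33.4,18.9,0,0,0],[0,36.6,22.6,0,0,0],[0,38.8,25.4,0,0,0],[0,39.5,26.5,0,0,0],[0,39.5,26.5,0,0,0]]
  ]
}}

```text
t: 10.28
eef_pos: [469.8, -183.4, 193.0]
tcp_rot: [[-0.974, -0.226, 0.001], [-0.226, 0.974, 0.0], [-0.001, 0.0, -1.0]]
ft_force: [4.8, 1.6, 3.1]
width: 0.27
```

```bash
python3 - <<'E'
from mv import *
log([0,49.7,-9.2,0,0,0]);log([0,39.5,26.5,0,0,0]); s=err()
p=s['eef_pos']-[F[0],F[1],0]; print(p@fx,p@fy,p[2]+19, 'q',1.31+np.arctan2(p@fy,p[2]+19-175))
snap("scene","s4",(195,150,365,280),4.6)
E
```

```text
t 10.28 meas [ 469.8 -183.4  193. ] err [0.4 0.2 0. ] rot [-0.    -0.001  0.   ] F [4.8 1.6 3.1] w 0.27
-124.52830200407853 53.46556908349946 212.02000094589823 q 2.275183691645142
```

View pics/s4.png

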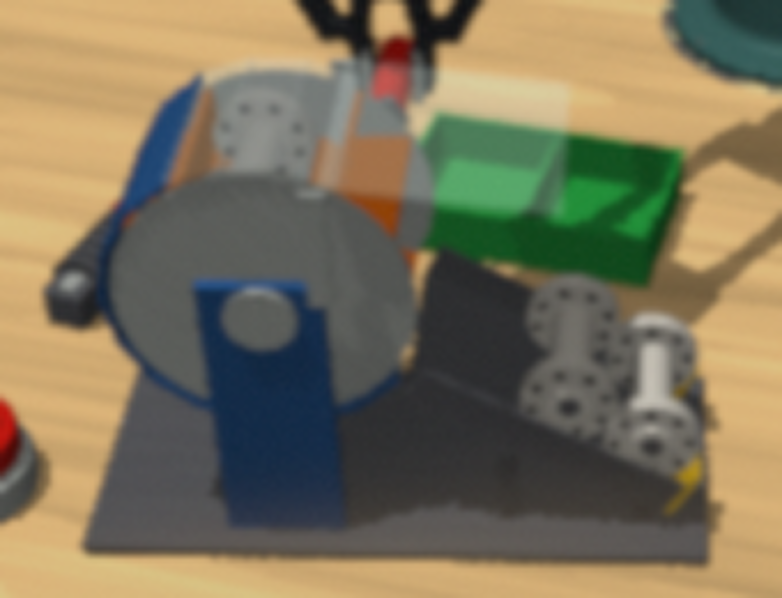

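Both hubs rest in the chute with flanges touching (crop (570,340) and (652,390)), and hub_c is at the drum's top. I'll release and go up.

>>> {"op": "carry_out", "data": {
  "commands": [
    [[0,0,0,0,0,0],[0,0,0,0,0,0],[0,0,-10,0,0,0],[0,0,-45,0,0,0],[0,0,-90,0,0,0],[0,0,-115,0,0,0]]
  ],
  "grip": 50
}}

```text
t: 11.08
eef_pos: [469.8, -184.0, 311.3]
tcp_rot: [[-0.974, -0.226, 0.003], [-0.226, 0.974, -0.002], [-0.002, -0.002, -1.0]]
ft_force: [-0.5, 0.7, -0.0]
width: 0.584
```

```bash
cat >> mv.py <<'E'
n=0.5*fy+np.array([0,0,.8660254])
Rl=rot(-fx,-n)
E
python3 - <<'E'
from mv import *
log([0,0,-115,0,0,0]); s=err()
print(row(f2w(-40,300,300),Rl)); print(row(f2w(0,190,79)+n*150,Rl))
E
```

```text
t 11.07 meas [ 469.8 -184.   311.3] err [ 0.5 -0.4  3.3] rot [ 0.0021 -0.0023  0.0002] F [-0.5  0.7 -0. ] w 0.584
[-85.0, 246.6, 8.0, 0.5236, -0.0, -0.0001]
[-125.0, 211.6, 99.1, 0.5236, -0.0, -0.0001]
```

>>> {"op": "carry_out", "data": {
  "commands": [
    [[-10,40,0,0.08,0,0],[-25,85,0,0.2,0,0],[-45,135,0,0.34,0,0],[-65,185,2,0.46,0,0],[-80,222,10,0.5236,0,0],[-100,235,40,0.5236,0,0],[-115,225,75,0.5236,0,0],[-125,212,99,0.5236,0,0],[-125,212,99,0.5236,0,0],[-125,212,99,0.5236,0,0]]
  ]
}}

```text
t: 12.32
eef_pos: [543.3, 51.3, 210.1]
tcp_rot: [[-0.974, -0.195, 0.114], [-0.226, 0.844, -0.487], [-0.001, -0.5, -0.866]]
ft_force: [0.4, -0.5, -0.2]
width: 0.586
```

```bash
python3 - <<'E'
from mv import *
import pickle
log([-125,212,99,.5236,0,0]); s=err(); snap("wrist","w3"); pickle.dump(s,open('pics/w3.st','wb'))
snap("top","t3",(290,120,450,220),5)
E
```

```text
t 12.32 meas [543.3  51.3 210.1] err [0.2 0.  1.1] rot [ 0.0001 -0.0004  0.001 ] F [ 0.4 -0.5 -0.2] w 0.586
```

View pics/w3.png

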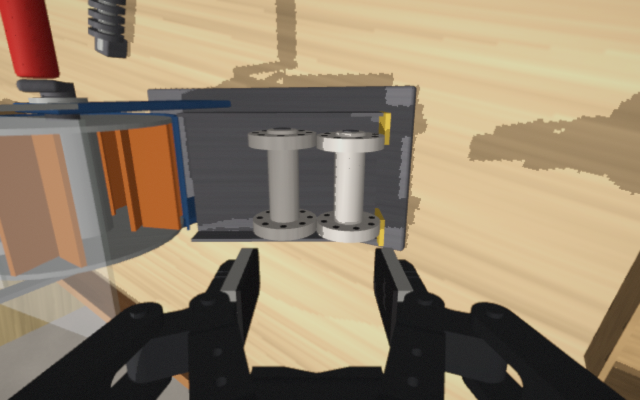

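View pics/t3.png

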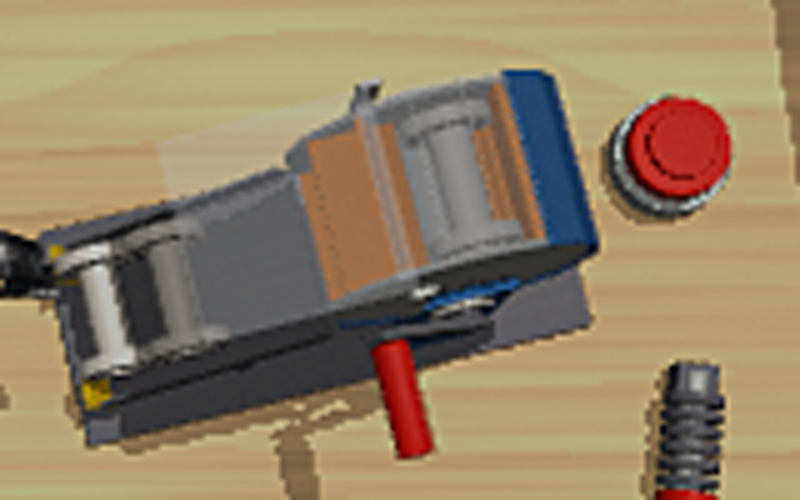

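Hub_b's barrel runs (283,150)–(284,215) and hub_a's (350,155)–(348,222) in the wrist view. The flanges touch.

```bash
python3 - <<'E'
from mv import *
import pickle
s=pickle.load(open('pics/w3.st','rb')); d=load("w3")
show(d["image"][:,:,::-1],"w3c",(235,105,415,255),4)
A,c=T_wc(d,s)
def w2f(p): p=np.array(p)-[F[0],F[1],0]; return np.array([p@fx,p@fy,p[2]]).round(1)
for name,us in(("b",(283,284,284)),("a",(349,349,348))):
  for u,v in zip(us,(160,180,200)):
    p=pix(d,u,v,st=s); r=c-p; r-=fx*(r@fx); r/=np.linalg.norm(r)
    print(name,w2f(p),w2f(p-13*r))
for nm,P in(('low',f2w(0,215,65)),('high',f2w(0,166,93))):
    print(nm,proj(d,P,s),[proj(d,P+fx*k,s) for k in(-45,45,-32,32)])
# chute floor
for u,v in((230,170),(210,150)): print(w2f(pix(d,u,v,st=s)))
E
```

```text
b [-20.6 174.8 103.6] [-20.6 167.3  93.1]
b [ -4.  174.8 103. ] [ -4.  167.3  92.4]
b [ 13.1 174.6 103.5] [ 13.1 167.   92.9]
a [-20.6 220.8  77.1] [-20.6 215.4  65.3]
a [ -4.1 221.3  77.2] [ -4.1 215.9  65.4]
a [ 13.4 220.4  76.2] [ 13.4 215.   64.4]
low (348.20242312965803, 180.91452868034162) [(349.5829578495706, 127.56313616428386), (346.95286638192624, 229.88577612765656), (349.16937468186507, 143.4654246087852), (347.30160343665204, 216.1516489437767)]
high (282.41093465991275, 180.89461404949992) [(280.83773475059405, 127.59337536620848), (283.83632585645336, 229.82351213917536), (281.30886454783985, 143.48026672410788), (283.43837393016395, 216.10091368380978)]
[ -3.8 108.4  95.2]
[-22.6  94.5 104.3]
```

View pics/w3c.png

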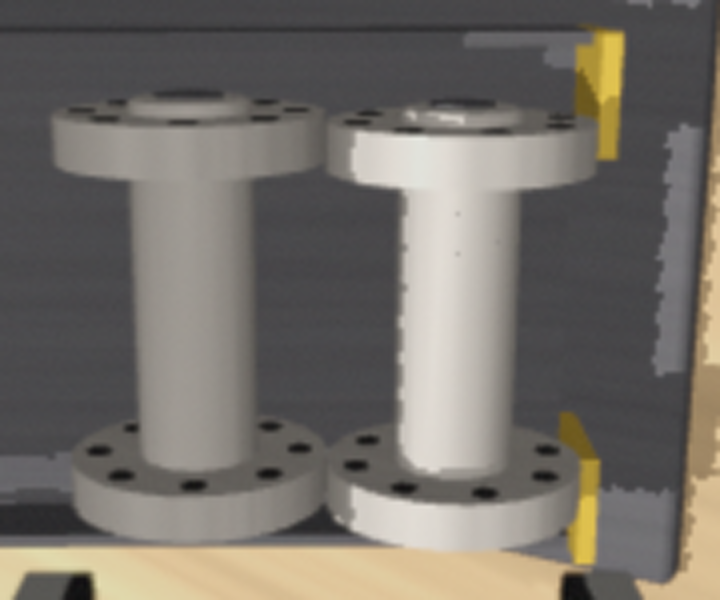

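```bash
python3 - <<'E'
from mv import *
import pickle
s=pickle.load(open('pics/w3.st','rb')); d=load("w3")
def w2f(p): p=np.array(p)-[F[0],F[1],0]; return np.array([p@fx,p@fy,p[2]]).round(1)
for u in(284,348):
  for v in(217,219,220,221,222,223,224): print(u,v,w2f(pix(d,u,v,st=s)))
  for v in(127,129,130,131,132,133,134,136,140,146,148,150): print(u,v,w2f(pix(d,u,v,st=s)))
E
```

```text
284 217 [ 27.8 174.7 104.3]
284 219 [ 29.9 174.2 103.7]
284 220 [ 30.6 174.4 104.1]
284 221 [ 31.4 174.6 104.4]
284 222 [ 32.2 174.8 104.6]
284 223 [ 32.7 175.4 105.6]
284 224 [ 33.  176.3 106.9]
284 127 [-43.  152.1  68.8]
284 129 [-44.5 172.1  97.2]
284 130 [-44.3 175.3 101.8]
284 131 [-43.4 175.1 101.5]
284 132 [-42.8 175.6 102.2]
284 133 [-42.1 176.2 103.2]
284 134 [-41.2 175.4 102.1]
284 136 [-41.2 183.7 113.8]
284 140 [-38.4 184.3 114.9]
284 146 [-33.9 184.2 114.9]
284 148 [-32.4 184.  114.8]
284 150 [-28.4 174.6 101.6]
348 217 [ 28.5 220.6  75.6]
348 219 [ 30.1 220.9  76.3]
348 220 [ 30.6 221.3  77.1]
348 221 [ 31.8 221.   76.3]
348 222 [ 32.9 220.8  75.9]
348 223 [ 33.6 221.1  76.4]
348 224 [ 34.9 220.7  75.5]
348 127 [-42.9 201.9  39.9]
348 129 [-41.2 202.1  40.3]
348 130 [-43.  213.6  64.9]
348 131 [-42.9 216.8  71.8]
348 132 [-42.3 217.8  73.8]
348 133 [-42.  219.5  77.6]
348 134 [-41.2 219.3  77. ]
348 136 [-39.6 219.4  77.2]
348 140 [-38.4 225.9  90.9]
348 146 [-34.  226.3  91.5]
348 148 [-32.4 226.2  91.3]
348 150 [-30.8 226.   90.7]
```

```bash
python3 - <<'E'
from mv import *
H=f2w(0,167,92.8)
for h in(100,50,-20): print(h,row(H+n*h,Rl))
E
```

```text
100 [0.0, -27.1, 49.8, -0.0, -0.0, -0.0001]
50 [0.0, -27.1, 99.8, -0.0, -0.0, -0.0001]
-20 [0.0, -27.1, 169.8, -0.0, -0.0, -0.0001]
```

>>> {"op": "carry_out", "data": {
  "commands": [
    [[0,-10,10,0,0,0],[0,-27,45,0,0,0],[0,-27,85,0,0,0],[0,-27,110,0,0,0],[0,-27,125,0,0,0],[0,-27,140,0,0,0],[0,-27,152,0,0,0],[0,-27,162,0,0,0],[0,-27,170,0,0,0],[0,-27,170,0,0,0]]
  ],
  "grip": 42
}}

```text
t: 13.68
eef_pos: [567.3, -54.5, 74.7]
tcp_rot: [[-0.974, -0.196, 0.112], [-0.226, 0.844, -0.487], [0.001, -0.5, -0.866]]
ft_force: [0.4, 0.2, 0.2]
width: 0.487
```

```bash
python3 - <<'E'
from mv import *
log([0,-27,170,0,0,0]); s=err(); snap("wrist","w4")
E
```

```text
t 13.68 meas [567.3 -54.5  74.7] err [-0.4 -0.2 -0.5] rot [-0.0001  0.001  -0.0003] F [0.4 0.2 0.2] w 0.487
```

View pics/w4.png

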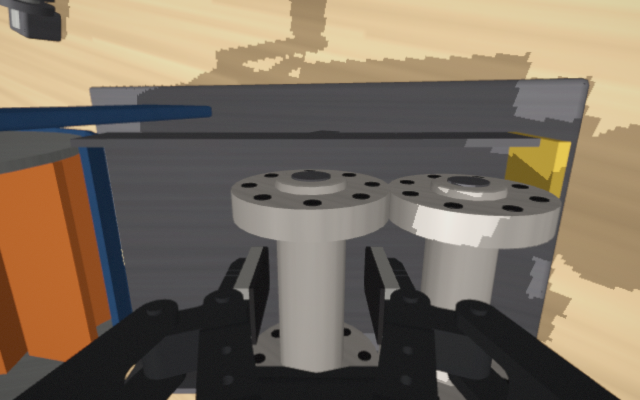

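The fingers straddle hub_b's barrel (x 278–344) between its flanges, with no contact on hub_a. I'll close and then lift square to the chute.

>>> {"op": "carry_out", "data": {
  "commands": [
    [[0,0,0,0,0,0],[0,0,0,0,0,0],[0,0,0,0,0,0],[0,0,0,0,0,0],[0,0,0,0,0,0]]
  ],
  "grip": 15,
  "grip_force": 50
}}

```text
t: 14.35
eef_pos: [568.5, -55.2, 76.8]
tcp_rot: [[-0.974, -0.195, 0.115], [-0.227, 0.842, -0.489], [-0.001, -0.502, -0.865]]
ft_force: [1.1, -5.2, 2.5]
width: 0.289
```

>>> {"op": "carry_out", "data": {
  "commands": [
    [[0,0,-4,0,0,0],[0,0,-14,0,0,0],[0,0,-30,0,0,0],[0,0,-55,0,0,0],[0,0,-85,0,0,0],[0,0,-115,0,0,0],[0,0,-140,0,0,0],[0,0,-150,0,0,0],[0,0,-150,0,0,0]]
  ]
}}

```text
t: 15.48
eef_pos: [550.7, 19.5, 205.6]
tcp_rot: [[-0.974, -0.196, 0.114], [-0.227, 0.844, -0.486], [-0.001, -0.5, -0.866]]
ft_force: [1.6, -1.1, -2.4]
width: 0.287
```

```bash
python3 - <<'E'
from mv import *
import pickle
log([0,0,-150,0,0,0]); s=err(); snap("wrist","w5"); pickle.dump(s,open('pics/w5.st','wb'))
E
```

```text
t 15.47 meas [550.7  19.5 205.6] err [0.  0.7 0.4] rot [-0.0006 -0.0013 -0.0003] F [ 1.6 -1.1 -2.4] w 0.287
```

View pics/w5.png

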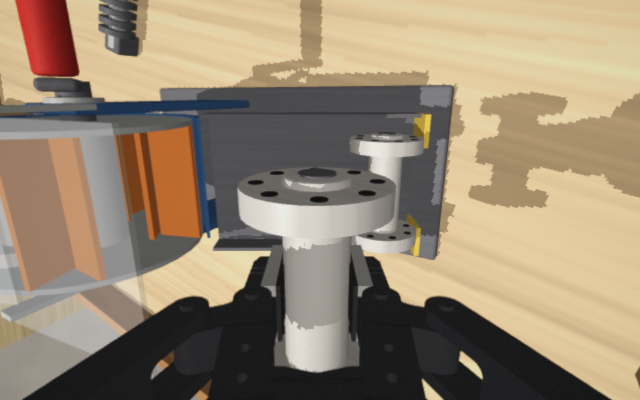

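```bash
cat >> mv.py <<'E'
def Rc(yaw): return rot([-np.cos(yaw),-np.sin(yaw),0],[0,0,-1])
E
python3 - <<'E'
from mv import *
print(row([600,300,270],Rc(.055)),row([575,160,270],Rc(.055)))
E
```

```text
[-111.7, 195.2, -187.5, -0.5223, 0.0454, 0.1692] [-55.7, 82.0, -122.2, -0.5223, 0.0454, 0.1692]
```

>>> {"op": "carry_out", "data": {
  "commands": [
    [[-6,10,-15,-0.03,0.003,0.01],[-20,32,-45,-0.13,0.012,0.042],[-38,60,-85,-0.26,0.023,0.085],[-56,90,-120,-0.38,0.033,0.123],[-74,122,-145,-0.47,0.041,0.152],[-92,155,-167,-0.5223,0.0454,0.1692],[-106,183,-181,-0.5223,0.0454,0.1692],[-112,195,-187.5,-0.5223,0.0454,0.1692],[-112,195,-187.5,-0.5223,0.0454,0.1692],[-112,195,-187.5,-0.5223,0.0454,0.1692]]
  ]
}}

```text
t: 16.77
eef_pos: [600.0, 298.7, 269.4]
tcp_rot: [[-0.999, -0.055, -0.001], [-0.055, 0.999, -0.001], [0.001, -0.001, -1.0]]
ft_force: [-0.3, 1.8, -3.0]
width: 0.289
```

```bash
python3 - <<'E'
from mv import *
import pickle
log([-112,195,-187.5,-.5223,.0454,.1692]); s=err(); snap("wrist","w6"); pickle.dump(s,open('pics/w6.st','wb'))
E
```

```text
t 16.77 meas [600.  298.7 269.4] err [-0.3 -1.2 -0.7] rot [0.0014 0.0013 0.0005] F [-0.3  1.8 -3. ] w 0.289
```

View pics/w6.png

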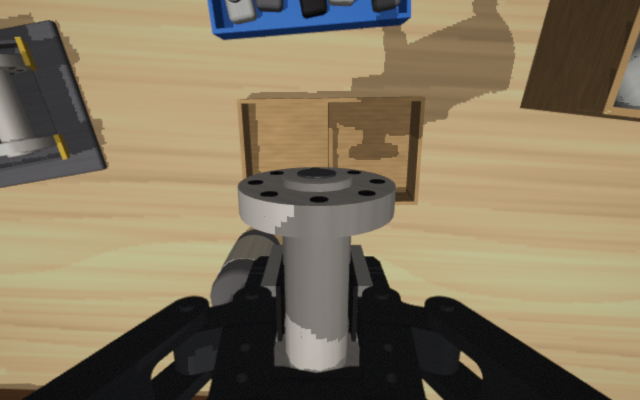

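The carton's rim corners are near (239,99), (423,98) and (417,203), and hub_b is held straight. Zooming in.

```bash
python3 - <<'E'
from mv import *
d=load("w6"); show(d["image"][:,:,::-1],"w6c",(230,80,430,220),4)
E
```

```text
(no output)
```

View pics/w6c.png

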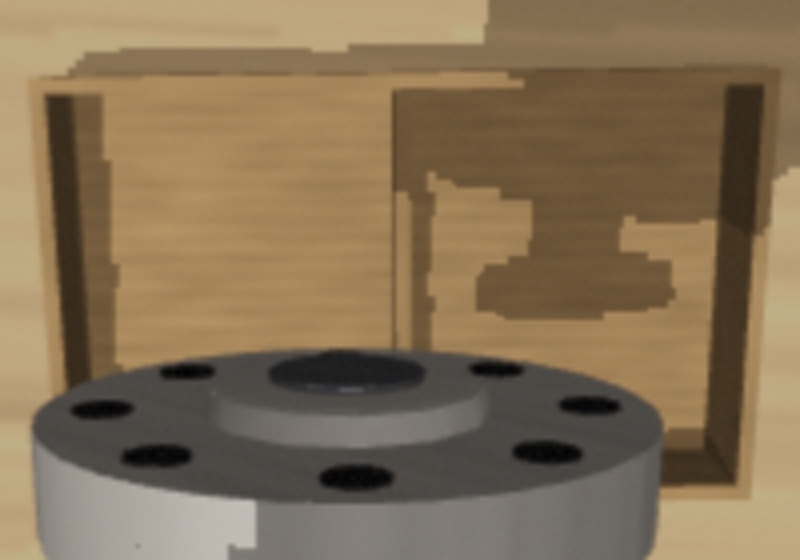

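```bash
python3 - <<'E'
from mv import *
from scipy.optimize import least_squares
import pickle
d=load("w6"); s=pickle.load(open('pics/w6.st','rb')); dt=load("top0")
c=lambda u,v:((u+.5)/4-.5+230,(v+.5)/4-.5+80)
t=lambda u,v:((u+.5)/4-.5+180,(v+.5)/4-.5+110)
obs=[(c(30,78),(-57,-95)),(c(778,67),(-57,95)),(c(749,497),(57,95))]
for o,_ in obs: print(pix(d,*o,st=s,z=42).round(1))
tob=[(t(66,211),(57,95)),(t(283,197),(57,-95)),(t(291,326),(-57,-95)),(t(72,334),(-57,95))]
def res(x):
    r=[]
    for D,S,O in((d,s,obs),(dt,None,tob)):
        for uv,(a,b) in O:
            C,Sn=np.cos(x[2]),np.sin(x[2]); r+=list(np.subtract(proj(D,[x[0]+C*a-Sn*b,x[1]+Sn*a+C*b,42],S),uv))
    return np.array(r)
o=least_squares(res,[581,305,.055],x_scale=[5,5,.02]);print(o.x,o.fun.reshape(-1,2).round(2)); np.save('carton.npy',o.x)
o2=least_squares(lambda x:res(x)[:6],[581,305,.055],x_scale=[5,5,.02]);print(o2.x,o2.fun.round(2))
C=o.x
# hub pose relative to tcp: flange -x (tool +x) face
for u,v in((317,190),(317,240),(317,260),(317,280),(317,300),(317,320)):
    p=pix(d,u,v,st=s); print(u,v,(s['tcp_rot'].T@(p-s['eef_pos'])).round(1))
E
```

```text
[537.3 216.7  42. ]
[524.4 404.4  42. ]
[637.3 412.6  42. ]
[5.86931960e+02 3.13311697e+02 6.45629157e-02] [[-1.9  -1.24]
 [ 0.09 -0.54]
 [-0.75  0.32]
 [-1.88 -1.45]
 [-2.28 -1.84]
 [-2.65 -2.11]
 [-2.25 -0.19]]
[5.87581565e+02 3.14319521e+02 6.88572485e-02] [-1.1  -0.09  0.79 -0.23  0.33  0.57]
317 190 [ 42.1   2.1 -30.8]
317 240 [ 24.3   2.2 -30.8]
317 260 [ 17.1   2.2 -31.3]
317 280 [  9.5   2.2 -31.5]
317 300 [  0.7   2.2 -30.4]
317 320 [ -7.1   2.2 -31.2]
```

```bash
python3 - <<'E'
from mv import *
ds=load("scene0"); show(ds["image"][:,:,::-1],"s0k",(395,240,505,325),7)
dt=load("top0"); show(dt["image"][:,:,::-1],"t0k",(185,145,265,205),9)
print([pix(dt,u,v).round(1) for u,v in((280,200),(210,260),(150,150),(300,240))])
print([pix(ds,u,v).round(1) for u,v in((380,260),(500,300),(500,220))])
E
```

```text
[array([501.6, 113.8,   2. ]), array([290.5, 361.1,  -3.5]), array([688.7, 588.5,   2.4]), array([358.7,  42.3,   0.4])]
[array([554.4, 128.6,   0.9]), array([618.1, 442.3,   4.1]), array([ 2.828e+02,  4.655e+02, -3.000e-01])]
```

View pics/s0k.png

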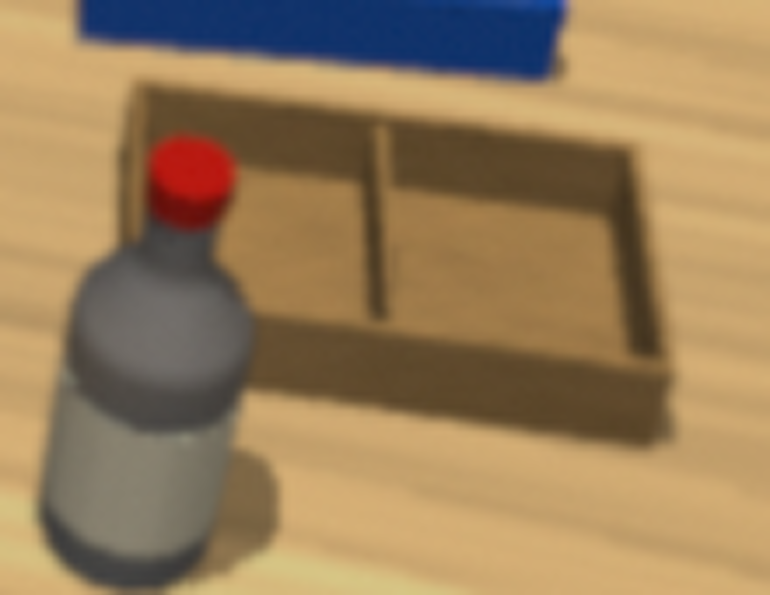

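View pics/t0k.png

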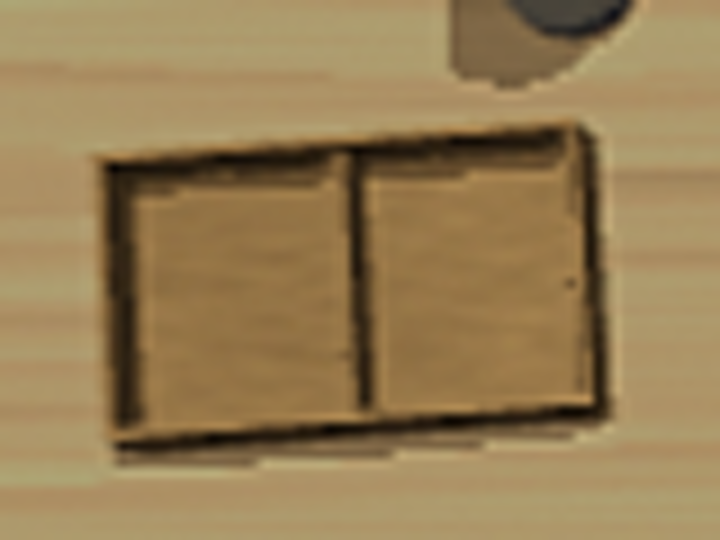

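```bash
python3 - <<'E'
from mv import *
from scipy.optimize import least_squares
import pickle
d=load("w6"); s=pickle.load(open('pics/w6.st','rb')); dt=load("top0"); ds=load("scene0")
g=lambda x0,y0,k:(lambda u,v:((u+.5)/k-.5+x0,(v+.5)/k-.5+y0))
c=g(230,80,4);t=g(185,145,9);e=g(395,240,7)
O={'w':(d,s,[(c(30,78),(-57,-95,42)),(c(778,67),(-57,95,42)),(c(749,497),(57,95,42))]),
'top':(dt,None,[(t(98,158),(57,95,42)),(t(580,122),(57,-95,42)),(t(592,405),(-57,-95,42)),(t(108,437),(-57,95,42))]),
'sc':(ds,None,[(e(138,85),(-57,-95,42)),(e(632,148),(-57,95,42)),(e(668,368),(57,95,42)),(e(655,445),(57,95,0))])}
def mk(ks):
  def res(x):
    r=[]
    for k in ks:
        D,S,o=O[k]
        for uv,(a,b,z) in o:
            C,Sn=np.cos(x[2]),np.sin(x[2]); r+=list(np.subtract(proj(D,[x[0]+C*a-Sn*b,x[1]+Sn*a+C*b,z],S),uv))
    return np.array(r)
  return res
for ks in(['w'],['top'],['sc'],['top','sc'],['w','top','sc']):
  o=least_squares(mk(ks),[581,305,.055],x_scale=[5,5,.02]);print(ks,o.x.round(3),o.fun.round(1))
E
```

```text
['w'] [5.87582e+02 3.14320e+02 6.90000e-02] [-1.1 -0.1  0.8 -0.2  0.3  0.6]
['top'] [5.84288e+02 3.09840e+02 6.20000e-02] [-0.2 -0.5  0.1 -0.3  0.3  0.3 -0.3  0.5]
['sc'] [5.86448e+02 3.12759e+02 8.30000e-02] [-1.3 -0.9  0.5 -0.9  1.4  0.6 -0.7  0.7]
['top', 'sc'] [5.85184e+02 3.11841e+02 7.00000e-02] [-0.9 -0.6 -0.6 -0.7 -0.1 -0.2 -0.7  0.5 -1.3 -1.6  0.5 -1.   0.7  0.5
 -1.4  0.6]
['w', 'top', 'sc'] [5.87075e+02 3.13606e+02 6.80000e-02] [-1.8 -0.7  0.2 -0.8 -0.3  0.1 -1.3 -1.1 -1.1 -1.2 -0.6 -0.7 -1.2 -0.1
 -0.7 -1.   1.2 -0.3  1.5  1.3 -0.6  1.4]
```

```bash
python3 - <<'E'
from mv import *
for z in(120,40,15): print(row([583.4,358.9,z],Rc(.067)))
E
```

```text
[13.7, 59.8, 150.0, 0.0, -0.0001, -0.012]
[13.7, 59.8, 230.0, 0.0, -0.0001, -0.012]
[13.7, 59.8, 255.0, 0.0, -0.0001, -0.012]
```

>>> {"op": "carry_out", "data": {
  "commands": [
    [[4,20,15,0,0,-0.006],[10,45,50,0,0,-0.012],[13.7,59.8,95,0,0,-0.012],[13.7,59.8,135,0,0,-0.012],[13.7,59.8,160,0,0,-0.012],[13.7,59.8,172,0,0,-0.012],[13.7,59.8,175,0,0,-0.012],[13.7,59.8,175,0,0,-0.012]]
  ]
}}

```text
t: 17.82
eef_pos: [584.1, 359.3, 96.2]
tcp_rot: [[-0.998, -0.067, 0.002], [-0.067, 0.998, 0.001], [-0.002, 0.001, -1.0]]
ft_force: [-0.2, -0.5, -1.3]
width: 0.288
```

```bash
python3 - <<'E'
from mv import *
log([13.7,59.8,175,0,0,-.012]); s=err(); snap("wrist","w7")
E
```

```text
t 17.82 meas [584.1 359.3  96.2] err [0.7 0.5 1.2] rot [-0.0009 -0.0017  0.0002] F [-0.2 -0.5 -1.3] w 0.288
```

View pics/w7.png

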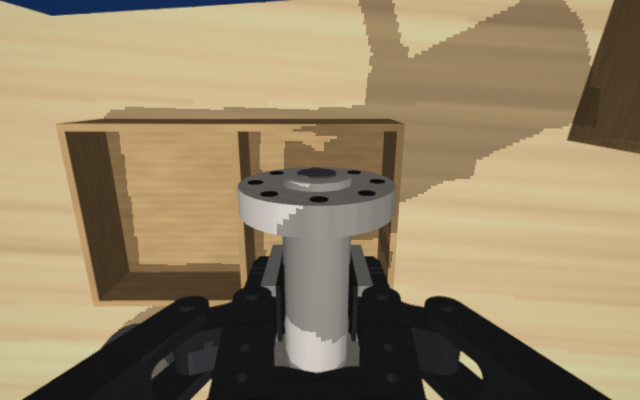

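The rim corners are at (59,124), (405,124) and (97,304), and the hub hangs over the left cell.

```bash
python3 - <<'E'
from mv import *
d=load("w7"); s=get_state(); s=dict(s)
from scipy.optimize import least_squares
obs=[((59,124),(-57,-95,42)),((405,124),(-57,95,42)),((97,304),(57,-95,42)),((389,304),(57,95,42))]
def res(x):
    r=[]
    for uv,(a,b,z) in obs[:3]:
        C,Sn=np.cos(x[2]),np.sin(x[2]); r+=list(np.subtract(proj(d,[x[0]+C*a-Sn*b,x[1]+Sn*a+C*b,z],s),uv))
    return np.array(r)
o=least_squares(res,[586,312,.065],x_scale=[5,5,.02]);print(o.x,o.fun.round(2))
x=o.x;print(x[0]-np.sin(x[2])*46.5,x[1]+np.cos(x[2])*46.5, s['eef_pos'])
E
```

```text
[5.87923771e+02 3.16146982e+02 6.77107758e-02] [-0.99 -0.52  1.96 -0.41 -1.07  1.98]
584.7776251372946 362.54042756545925 [584.34306194 359.41979965  96.6597653 ]
```

>>> {"op": "carry_out", "data": {
  "commands": [
    [[0,1,15,0,0,0],[0,1,35,0,0,0],[0,1,52,0,0,0],[0,1,64,0,0,0],[0,1,71,0,0,0],[0,1,75,0,0,0],[0,1,78,0,0,0],[0,1,80,0,0,0],[0,1,80,0,0,0],[0,1,80,0,0,0]]
  ]
}}

```text
t: 19.12
eef_pos: [583.5, 360.0, 15.4]
tcp_rot: [[-0.998, -0.067, 0.0], [-0.067, 0.998, 0.0], [-0.0, 0.0, -1.0]]
ft_force: [0.4, -0.1, -2.0]
width: 0.285
```

```bash
python3 - <<'E'
from mv import *
log([0,1,80,0,0,0]); s=err(); snap("wrist","w8")
E
```

```text
t 19.12 meas [583.5 360.   15.4] err [0.2 0.1 0.4] rot [-0.0003 -0.0006  0.    ] F [ 0.4 -0.1 -2. ] w 0.285
```

View pics/w8.png

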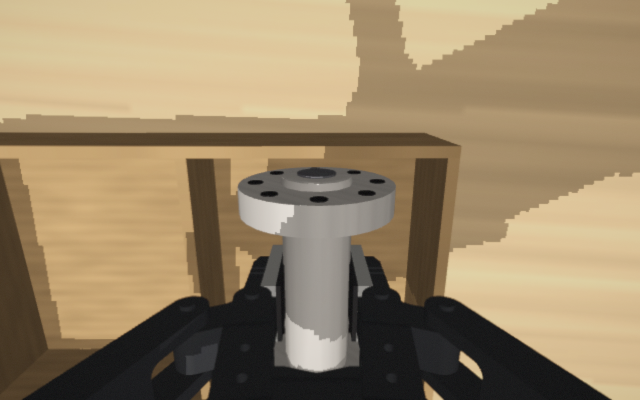

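It's centred, and the −2 N shows it still hanging. I'll lower a little more.

>>> {"op": "carry_out", "data": {
  "commands": [
    [[0,0,1,0,0,0],[0,0,2,0,0,0],[0,0,2,0,0,0]]
  ]
}}

```text
t: 19.55
eef_pos: [583.4, 359.9, 13.2]
tcp_rot: [[-0.998, -0.067, 0.0], [-0.067, 0.998, 0.0], [-0.0, 0.0, -1.0]]
ft_force: [-0.7, -1.0, -1.2]
width: 0.288
```

```bash
python3 - <<'E'
from mv import *
log([0,0,2,0,0,0]); s=err()
E
```

```text
t 19.55 meas [583.4 359.9  13.2] err [0.1 0.  0.2] rot [-0.0001 -0.0001  0.0001] F [-0.7 -1.  -1.2] w 0.288
```

>>> {"op": "carry_out", "data": {
  "commands": [
    [[0,0,1,0,0,0],[0,0,1.5,0,0,0],[0,0,1.5,0,0,0]]
  ]
}}

```text
t: 19.92
eef_pos: [583.5, 360.0, 13.1]
tcp_rot: [[-0.998, -0.067, 0.0], [-0.067, 0.998, 0.0], [-0.0, 0.0, -1.0]]
ft_force: [-3.4, -1.8, 6.7]
width: 0.289
```

```bash
python3 - <<'E'
from mv import *
log([0,0,1.5,0,0,0]); s=err()
E
```

```text
t 19.93 meas [583.5 360.   13.1] err [0.2 0.1 1.6] rot [-0.     -0.0002 -0.    ] F [-3.4 -1.8  6.7] w 0.289
```

Contact at 6.7 N. I'll release gently and lift away.

>>> {"op": "carry_out", "data": {
  "commands": [
    [[0,0,-1,0,0,0],[0,0,-1,0,0,0],[0,0,-1,0,0,0],[0,0,-1,0,0,0],[0,0,-6,0,0,0],[0,0,-20,0,0,0],[0,0,-50,0,0,0],[0,0,-100,0,0,0],[0,0,-155,0,0,0],[0,0,-190,0,0,0]]
  ],
  "grip": 44
}}

```text
t: 21.18
eef_pos: [584.7, 360.6, 206.9]
tcp_rot: [[-0.998, -0.067, 0.005], [-0.067, 0.998, 0.003], [-0.005, 0.003, -1.0]]
ft_force: [-0.2, 1.3, 0.3]
width: 0.513
```

```bash
python3 - <<'E'
from mv import *
log([0,0,-190,0,0,0]); s=err(); snap("wrist","w9"); snap("scene","s9",(190,150,510,330),2.4)
H=f2w(1.5,215,65)
print(row(H+n*110,Rl),row(H-n*20,Rl))
E
```

```text
t 21.18 meas [584.7 360.6 206.9] err [1.4 0.8 5.3] rot [-0.0026 -0.0053  0.    ] F [-0.2  1.3  0.3] w 0.513
[60.1, -300.4, 41.3, 0.5225, -0.0423, -0.1576] [49.6, -364.6, 153.9, 0.5225, -0.0423, -0.1576]
```

View pics/w9.png

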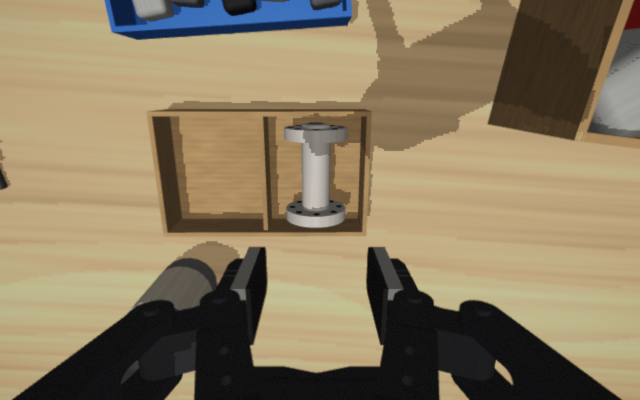

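View pics/s9.png

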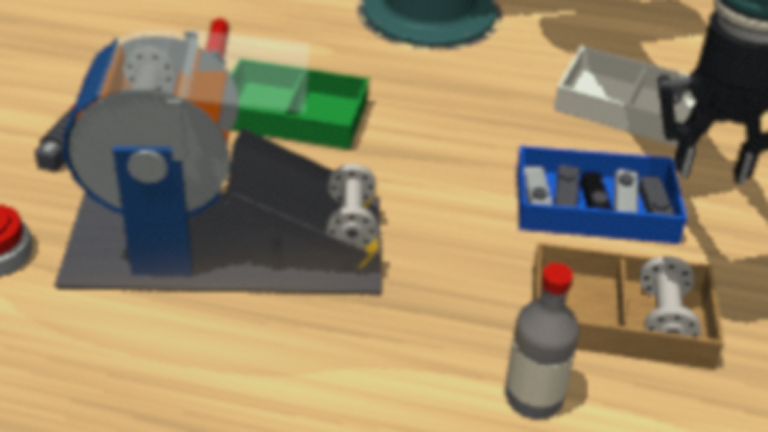

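Hub_b lies flat in the left cell and hub_a is still at the stops. Now I'll fetch hub_a.

>>> {"op": "carry_out", "data": {
  "commands": [
    [[3,-15,0,0.03,0,-0.01],[10,-50,2,0.12,-0.01,-0.035],[20,-100,6,0.23,-0.02,-0.07],[30,-150,10,0.34,-0.028,-0.1],[40,-200,18,0.44,-0.036,-0.132],[50,-250,28,0.5225,-0.0423,-0.1576],[57,-285,37,0.5225,-0.0423,-0.1576],[60,-300,41,0.5225,-0.0423,-0.1576],[60,-300,41,0.5225,-0.0423,-0.1576],[60,-300,41,0.5225,-0.0423,-0.1576]]
  ]
}}

```text
t: 22.52
eef_pos: [544.2, 57.3, 160.9]
tcp_rot: [[-0.974, -0.196, 0.114], [-0.227, 0.844, -0.486], [-0.001, -0.5, -0.866]]
ft_force: [0.5, -0.4, 0.9]
width: 0.516
```

```bash
python3 - <<'E'
from mv import *
log([60,-300,41,.5225,-.0423,-.1576]); s=err(); d=snap("wrist","w10")
def w2f(p): p=np.array(p)-[F[0],F[1],0]; return np.array([p@fx,p@fy,p[2]]).round(1)
H=f2w(1.5,215,65); print(proj(d,H,s),row(H-n*20,Rl))
for v in(170,190,210): print(w2f(pix(d,proj(d,H,s)[0],v,st=s)))
E
```

```text
t 22.52 meas [544.2  57.3 160.9] err [0.7 0.8 0.4] rot [-0.0004 -0.0012  0.0003] F [ 0.5 -0.4  0.9] w 0.516
(313.4247360868081, 192.40573126134274) [0.1, -0.2, 130.5, -0.0, 0.0, 0.0]
[-69.7 344.1 284.2]
[ -4.  221.8  76.5]
[ 11.1 221.5  76.2]
```

View pics/w10.png

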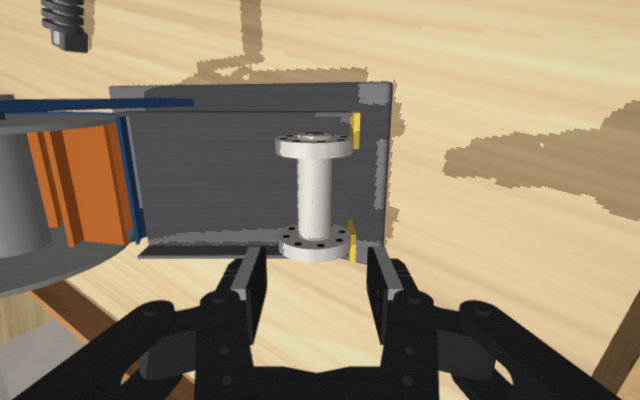

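Hub_a's barrel (u ≈ 314) is centred between the fingers. Descend and grip.

>>> {"op": "carry_out", "data": {
  "commands": [
    [[0,0,15,0,0,0],[0,0,45,0,0,0],[0,0,75,0,0,0],[0,0,98,0,0,0],[0,0,112,0,0,0],[0,0,122,0,0,0],[0,0,128,0,0,0],[0,0,130,0,0,0],[0,0,130,0,0,0]]
  ]
}}

```text
t: 23.7
eef_pos: [558.6, -6.6, 48.4]
tcp_rot: [[-0.974, -0.196, 0.114], [-0.227, 0.844, -0.487], [-0.001, -0.5, -0.866]]
ft_force: [0.0, 0.3, 0.2]
width: 0.518
```

>>> {"op": "carry_out", "data": {
  "commands": [
    [[0,0,0,0,0,0],[0,0,0,0,0,0],[0,0,0,0,0,0],[0,0,0,0,0,0],[0,0,0,0,0,0]]
  ],
  "grip": 15,
  "grip_force": 50
}}

```text
t: 24.32
eef_pos: [559.1, -7.4, 49.5]
tcp_rot: [[-0.974, -0.195, 0.115], [-0.227, 0.843, -0.489], [-0.001, -0.502, -0.865]]
ft_force: [0.5, -4.3, 4.8]
width: 0.289
```

>>> {"op": "carry_out", "data": {
  "commands": [
    [[0,0,-4,0,0,0],[0,0,-14,0,0,0],[0,0,-30,0,0,0],[0,0,-55,0,0,0],[0,0,-85,0,0,0],[0,0,-115,0,0,0],[0,0,-140,0,0,0],[0,0,-150,0,0,0]]
  ]
}}

```text
t: 25.32
eef_pos: [541.9, 68.0, 179.7]
tcp_rot: [[-0.974, -0.196, 0.116], [-0.228, 0.844, -0.485], [-0.003, -0.499, -0.867]]
ft_force: [0.8, -0.1, -2.5]
width: 0.289
```

```bash
python3 - <<'E'
from mv import *
log([0,0,130,0,0,0]);log([0,0,-150,0,0,0]); s=err(); snap("wrist","w11")
# right cell target from placed left + 93 mm along carton -y
print(row([590.2,267.2,200],Rc(.067)),row([590.2,267.2,95],Rc(.067)))
E
```

```text
t 25.32 meas [541.9  68.  179.7] err [0.6 1.8 1.9] rot [-0.0014 -0.0036  0.0003] F [ 0.8 -0.1 -2.5] w 0.289
[-93.1, 148.8, -111.5, -0.5225, 0.0423, 0.1576] [-93.1, 201.3, -20.6, -0.5225, 0.0423, 0.1576]
```

View pics/w11.png

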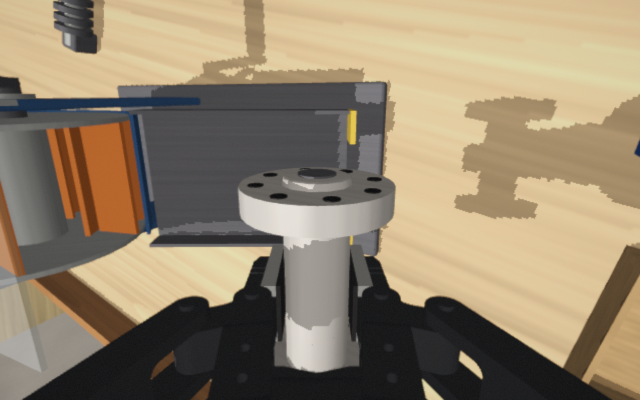

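>>> {"op": "carry_out", "data": {
  "commands": [
    [[-5,8,-10,-0.03,0.003,0.01],[-18,28,-35,-0.13,0.012,0.042],[-35,55,-65,-0.26,0.023,0.085],[-52,82,-90,-0.38,0.033,0.123],[-68,110,-105,-0.47,0.041,0.15],[-82,132,-112,-0.5225,0.0423,0.1576],[-93,149,-111.5,-0.5225,0.0423,0.1576],[-93,166,-82,-0.5225,0.0423,0.1576],[-93,185,-49,-0.5225,0.0423,0.1576],[-93,196,-30,-0.5225,0.0423,0.1576],[-93,201.3,-20.6,-0.5225,0.0423,0.1576],[-93,201.3,-20.6,-0.5225,0.0423,0.1576]]
  ]
}}

```text
t: 26.88
eef_pos: [589.3, 267.0, 93.7]
tcp_rot: [[-0.998, -0.067, -0.002], [-0.067, 0.998, -0.001], [0.002, -0.001, -1.0]]
ft_force: [0.3, -0.2, -1.9]
width: 0.288
```

```bash
python3 - <<'E'
from mv import *
log([-93,201.3,-20.6,-.5225,.0423,.1576]); s=err(); snap("wrist","w12")
print(row([590.2,267.2,15],Rc(.067)))
E
```

```text
t 26.88 meas [589.3 267.   93.7] err [-0.8 -0.2 -1.4] rot [ 0.0011  0.0024 -0.0003] F [ 0.3 -0.2 -1.9] w 0.288
[-0.1, 0.0, 80.0, 0.0, -0.0001, 0.0]
```

View pics/w12.png

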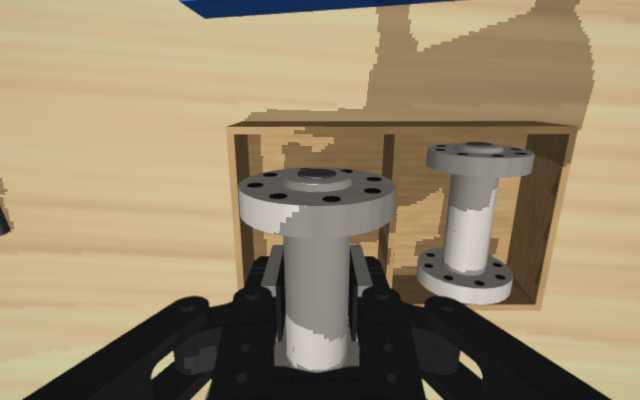

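Hub_a is over the right cell (rim edge 230, divider 388), and hub_b is clear at (468,220). Lower.

>>> {"op": "carry_out", "data": {
  "commands": [
    [[0,0,15,0,0,0],[0,0,35,0,0,0],[0,0,52,0,0,0],[0,0,64,0,0,0],[0,0,71,0,0,0],[0,0,76,0,0,0],[0,0,79,0,0,0],[0,0,81,0,0,0],[0,0,82,0,0,0],[0,0,82,0,0,0],[0,0,83,0,0,0],[0,0,83,0,0,0]]
  ]
}}

```text
t: 28.42
eef_pos: [590.4, 267.3, 13.8]
tcp_rot: [[-0.998, -0.067, 0.001], [-0.067, 0.998, 0.0], [-0.001, 0.0, -1.0]]
ft_force: [-4.6, -1.8, 7.3]
width: 0.288
```

```bash
python3 - <<'E'
from mv import *
log([0,0,83,0,0,0]); s=err(); snap("wrist","w13")
E
```

```text
t 28.43 meas [590.4 267.3  13.8] err [0.4 0.2 1.7] rot [-0.0002 -0.0007 -0.    ] F [-4.6 -1.8  7.3] w 0.288
```

View pics/w13.png

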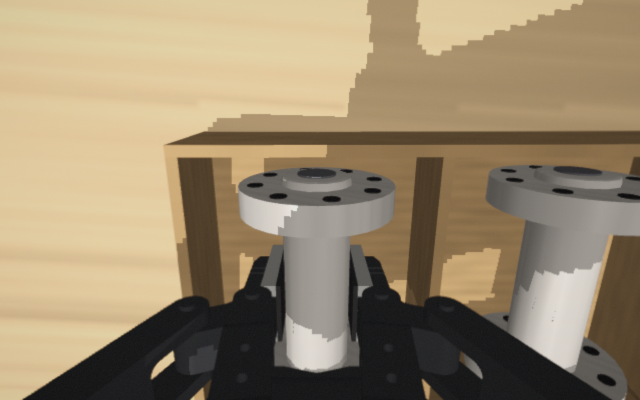

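Hub_a is in contact with the floor (7.3 N), inside the cell and clear of the walls. Release and rise.

>>> {"op": "carry_out", "data": {
  "commands": [
    [[0,0,-1,0,0,0],[0,0,-1,0,0,0],[0,0,-1,0,0,0],[0,0,-1,0,0,0],[0,0,-6,0,0,0],[0,0,-20,0,0,0],[0,0,-50,0,0,0],[0,0,-100,0,0,0],[0,0,-155,0,0,0],[0,0,-190,0,0,0],[0,0,-190,0,0,0],[0,0,-190,0,0,0]]
  ],
  "grip": 44
}}

```text
t: 29.98
eef_pos: [589.7, 267.0, 202.1]
tcp_rot: [[-0.998, -0.067, -0.0], [-0.067, 0.998, 0.0], [0.0, 0.0, -1.0]]
ft_force: [-0.3, -1.5, -0.6]
width: 0.516
```

```bash
python3 - <<'E'
from mv import *
from scipy.optimize import least_squares
log([0,0,-190,0,0,0]); s=err(); d=snap("wrist","w14"); snap("scene","s14",(190,150,510,330),2.4)
show(d["image"][:,:,::-1],"w14c",(210,90,500,270),2.7)
E
```

```text
t 29.98 meas [589.7 267.  202.1] err [-0.3 -0.2  0.1] rot [ 0. -0.  0.] F [-0.3 -1.5 -0.6] w 0.516
```

View pics/w14c.png

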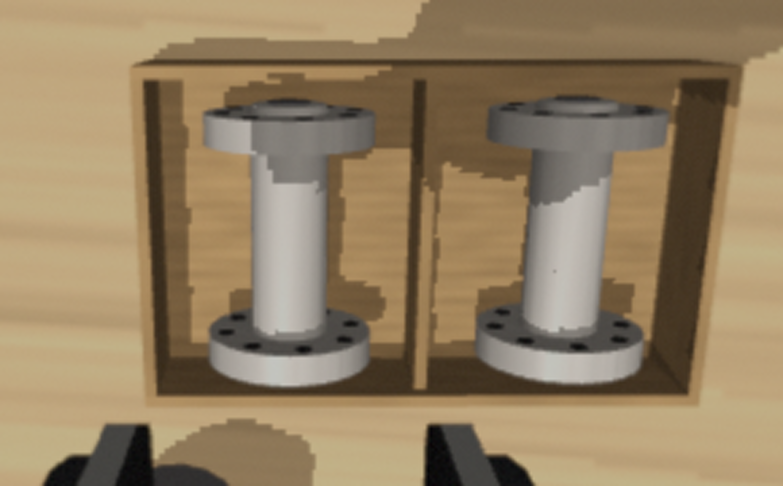

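View pics/s14.png

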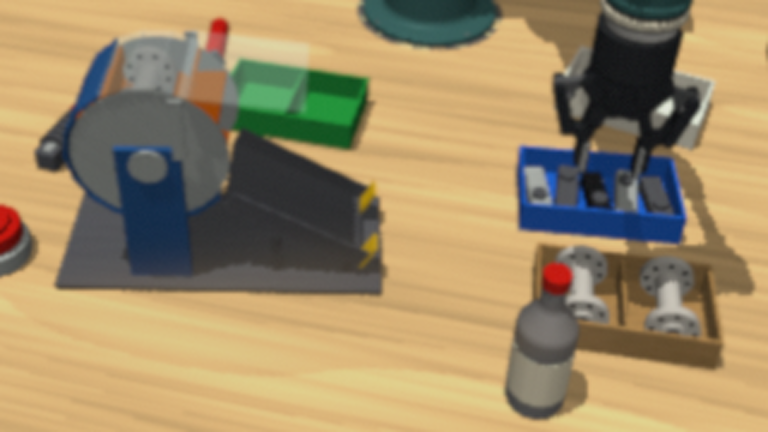

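Both hubs lie flat, one per cell, and hub_c is at the drum's top. Next is a quick numeric check of the offsets in the carton frame, all from this one image.

```bash
python3 - <<'E'
from mv import *
from scipy.optimize import least_squares
d=load("w14"); s=get_state()
c=lambda u,v:((u+.5)/2.7-.5+210,(v+.5)/2.7-.5+90)
obs=[(c(132,66),(-57,-95,42)),(c(742,66),(-57,95,42)),(c(146,403),(57,-95,42)),(c(698,403),(57,95,42))]
def res(x):
    C,Sn=np.cos(x[2]),np.sin(x[2])
    return np.array([np.subtract(proj(d,[x[0]+C*a-Sn*b,x[1]+Sn*a+C*b,z],s),uv) for uv,(a,b,z) in obs]).ravel()
o=least_squares(res,[586,312,.065],x_scale=[5,5,.02]);print(o.x,o.fun.round(2)); x=o.x
C,Sn=np.cos(x[2]),np.sin(x[2])
def cf(p): e=p[:2]-x[:2]; return np.array([C*e[0]+Sn*e[1],-Sn*e[0]+C*e[1],p[2]]).round(1)
for nm,e0,e1 in(('a',(289,160),(289,330)),('b',(571,160),(559,326))):
    for f in(.2,.5,.8):
        u,v=c(*(np.array(e0)*(1-f)+np.array(e1)*f)); print(nm,f,cf(pix(d,u,v,st=s)))
    u,v=c(*e1); print(nm,'far inner flange (expect +32)',cf(pix(d,u,v,z=45,st=s)))
E
```

```text
[5.85594339e+02 3.13685226e+02 6.62991950e-02] [-1.9  -1.    1.94 -1.09 -1.21  1.45  1.13  1.78]
a 0.2 [-16.5 -45.2  42. ]
a 0.5 [  0.1 -45.2  42.4]
a 0.8 [ 17.4 -45.1  42.3]
a far inner flange (expect +32) [ 28.3 -45.1  45. ]
b 0.2 [-16.7  44.1  41.4]
b 0.5 [-0.6 44.  42.4]
b 0.8 [16.2 44.3 42.3]
b far inner flange (expect +32) [26.8 43.6 45. ]
```

```bash
python3 - <<'E'
from mv import *
print(finish_job()); err()
E
```

```text
the job is handed in; nothing more can be done
None
the job is handed in; nothing more can be done
```

I turned the crank slowly, about 0.6 rad/s, to a drum angle of about 0.71, then to about 2.28. Hub_a and then hub_b rolled out and came to rest in the chute before I touched either. I laid hub_b in the carton's left cell and hub_a in the right, letting go once each touched the floor at about 7 N. The job was handed in at about 30 s of the 72 s allowed; no verdict was reported.

**Last checks:**
- **Hubs in the carton:** both lie flat, one per cell, about 3–5 mm off the cell middle lengthwise and 1–3 mm across. Their centres are about 25 mm above the floor by the wrist camera.
- **Drum and hub_c:** hub_c is still in its pocket at the top of the drum. The drum looks unmoved since I let go of the crank.
- **Other objects:** the bottle and lamp are where they were in the scene camera. The damper is outside the last pictures; the arm never worked near it.

**Disagreements:** the three cameras differed by about 3–5 mm on the carton's position, so I used a blend. The wrist camera also read about 2 mm off sideways and about 2.5 mm low. Both are well inside the tolerances.

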